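# Recharge the drying cassette from the tablet shaker

## Task

Open the flat metal drying cassette right back and shake all eight drying tablets out of the tin into it, spread evenly over its three bays with at least two in every bay. Then set the tin back level in its wooden stand and shut the cassette's lid fully, leaving the pen, the eraser and the key where they lie.

Things in the scene. Friction and masses are not known exactly. Their poses are not given: they have to be found in the camera images.
- cassette: Fixed flat dark steel box, 74 mm (its x) by 150 mm (its y), 38 mm high, floor and walls 3 mm thick; two cross walls 20 mm high above the floor (2 mm thick, at y = -24.5 and +24.5 mm) make three bays side by side along y. Origin: centre of its underside, on the desk. Its hinge side is +x.
- bay1 (a point): Centre of the floor of the first bay (cassette y = +49 mm), 3 mm above the cassette's underside; axes as the cassette's. Each bay is 68 mm in x by about 47 mm in y, 35 mm deep to the closed lid, which a heap higher than that would hold up.
- bay2 (a point): The same for the middle bay (cassette y = 0).
- bay3 (a point): The same for the third bay (cassette y = -49 mm).
- lid (a joint): Opening angle of the cassette's slotted lid, rad: 0 shut, 1.9 fully back (it starts nearly shut). The lid (0.07 kg) is 4 mm thick and covers the whole box; a stiff friction hinge lets it stay at any angle, about 1 N at the tab moves it.
- lid_hinge (a point): Point on the hinge line (parallel to the cassette's y) at cassette x = +40 mm, 40 mm above the desk.
- lid_tab (a point): Outer part of the brass finger tab in the middle of the lid's free edge, 99 mm from the hinge line. The tab sticks out 33 mm from the edge, is 22 mm wide (along y) and 6 mm thick; this point is 22 mm out from the lid's edge, at mid thickness. It can be pinched by its two sides from above, and then pivots between the fingers as the lid swings.
- stand: Fixed low wooden stand, a shallow tray 122 mm (x) by 60 mm (y), rim 10 mm high, hollow 112 by 50 mm with its floor 5 mm above the desk. Origin: centre of its underside.
- stand_floor (a point): Centre of the floor of the stand's hollow, 5 mm above the desk; the tin belongs here, its underside's centre on this point. It may lie either way round.
- tin: Steel shaker tin, 104 mm long (its x), 42 mm wide (y), 44 mm high, 0.16 kg, walls 3 mm. Origin: centre of its underside. It is covered from x = -24 to +52 mm; at its -x end the floor runs on as an open chute 28 mm long between sides 20 mm high. A visor leaves 18 mm of height for the tablets to pass, the full 36 mm of width.
- tin_centre (a point): Middle of the tin's covered part, 22 mm above its underside, 14 mm to +x of its origin; grip it here across its 42 mm width. Axes as the tin's.
- tin_lip (a point): Middle of the pouring lip: end of the chute (tin x = -52 mm), on its floor (3 mm up). Level, the tin keeps the tablets; tipped chute down they slide by themselves from about 25 to 37 degrees on (friction varies); shaken gently along the tin they creep forward from a few degrees less, and tipping back level stops them.
- tab1 (a point): Centre of drying tablet 1 of eight alike: white disc 16 mm across, 10 mm thick, 10 g; axis along its z. It starts lying in the tin's covered chamber.
- tab2 (a point): Centre of drying tablet 2 of eight alike: white disc 16 mm across, 10 mm thick, 10 g; axis along its z. It starts lying in the tin's covered chamber.
- tab3 (a point): Centre of drying tablet 3 of eight alike: white disc 16 mm across, 10 mm thick, 10 g; axis along its z. It starts lying in the tin's covered chamber.
- tab4 (a point): Centre of drying tablet 4 of eight alike: white disc 16 mm across, 10 mm thick, 10 g; axis along its z. It starts lying in the tin's covered chamber.
- tab5 (a point): Centre of drying tablet 5 of eight alike: white disc 16 mm across, 10 mm thick, 10 g; axis along its z. It starts lying in the tin's covered chamber.
- tab6 (a point): Centre of drying tablet 6 of eight alike: white disc 16 mm across, 10 mm thick, 10 g; axis along its z. It starts lying in the tin's covered chamber.
- tab7 (a point): Centre of drying tablet 7 of eight alike: white disc 16 mm across, 10 mm thick, 10 g; axis along its z. It starts lying in the tin's covered chamber.
- tab8 (a point): Centre of drying tablet 8 of eight alike: white disc 16 mm across, 10 mm thick, 10 g; axis along its z. It starts lying in the tin's covered chamber.
- phone: Fixed black cordless phone standing in its cradle behind and to the left of the cassette, 100 x 85 mm at the foot, 191 mm high; keep the gripper clear of it. Origin: centre of its foot. (A large screen, 441 mm high, stands to the left of the stand, from about x = 0.07, y = 0.24 to x = 0.63, y = 0.02.)
- fountain_pen: Loose black fountain pen, 137 mm long (y), 14 mm thick; leave it alone. Origin: centre of its underside.
- eraser: Loose eraser in a sleeve, 21 x 45 x 12 mm; leave it alone. Origin: centre of its underside.
- box_key: Loose brass key, 27 x 70 x 8 mm; leave it alone. Origin: centre of its underside.

How it is judged (in metres and radians):
On the way, in this order (a step that is already met when the one before it is completed fails the run):
1. the lid is swung back past upright (value of joint lid above 1.6 rad), for 0.2 s.
2. the tin is tipped over the open cassette (angle between tin's own z axis and vertical above 0.4 rad and horizontal distance between tin_lip and cassette below 0.11 m and height (world z) of tin_lip above 0.02 m), for 0.1 s.
3. all eight tablets lie in the cassette, at least two in each bay (x of tab1 in the frame of cassette between -0.034 and 0.034 m and y of tab1 in the frame of cassette between -0.0725 and 0.0725 m and z of each of tab1, tab2, tab3, tab4, tab5, tab6, tab7, tab8 in the frame of cassette below 0.034 m and x of tab2 in the frame of cassette between -0.034 and 0.034 m and y of tab2 in the frame of cassette between -0.0725 and 0.0725 m and x of tab3 in the frame of cassette between -0.034 and 0.034 m and y of tab3 in the frame of cassette between -0.0725 and 0.0725 m and x of tab4 in the frame of cassette between -0.034 and 0.034 m and y of tab4 in the frame of cassette between -0.0725 and 0.0725 m and x of tab5 in the frame of cassette between -0.034 and 0.034 m and y of tab5 in the frame of cassette between -0.0725 and 0.0725 m and x of tab6 in the frame of cassette between -0.034 and 0.034 m and y of tab6 in the frame of cassette between -0.0725 and 0.0725 m and x of tab7 in the frame of cassette between -0.034 and 0.034 m and y of tab7 in the frame of cassette between -0.0725 and 0.0725 m and x of tab8 in the frame of cassette between -0.034 and 0.034 m and y of tab8 in the frame of cassette between -0.0725 and 0.0725 m and ((y of any of tab1, tab3, tab5, tab7 in the frame of cassette above 0.0245 m and y of any of tab2, tab4, tab6, tab8 in the frame of cassette above 0.0245 m) or (y of any of tab1, tab2, tab5, tab6 in the frame of cassette above 0.0245 m and y of any of tab3, tab4, tab7, tab8 in the frame of cassette above 0.0245 m) or (y of any of tab1, tab2, tab3, tab4 in the frame of cassette above 0.0245 m and y of any of tab5, tab6, tab7, tab8 in the frame of cassette above 0.0245 m)) and (((y of tab1 in the frame of cassette between -0.0245 and 0.0245 m or y of tab3 in the frame of cassette between -0.0245 and 0.0245 m or y of tab5 in the frame of cassette between -0.0245 and 0.0245 m or y of tab7 in the frame of cassette between -0.0245 and 0.0245 m) and (y of tab2 in the frame of cassette between -0.0245 and 0.0245 m or y of tab4 in the frame of cassette between -0.0245 and 0.0245 m or y of tab6 in the frame of cassette between -0.0245 and 0.0245 m or y of tab8 in the frame of cassette between -0.0245 and 0.0245 m)) or ((y of tab1 in the frame of cassette between -0.0245 and 0.0245 m or y of tab2 in the frame of cassette between -0.0245 and 0.0245 m or y of tab5 in the frame of cassette between -0.0245 and 0.0245 m or y of tab6 in the frame of cassette between -0.0245 and 0.0245 m) and (y of tab3 in the frame of cassette between -0.0245 and 0.0245 m or y of tab4 in the frame of cassette between -0.0245 and 0.0245 m or y of tab7 in the frame of cassette between -0.0245 and 0.0245 m or y of tab8 in the frame of cassette between -0.0245 and 0.0245 m)) or ((y of tab1 in the frame of cassette between -0.0245 and 0.0245 m or y of tab2 in the frame of cassette between -0.0245 and 0.0245 m or y of tab3 in the frame of cassette between -0.0245 and 0.0245 m or y of tab4 in the frame of cassette between -0.0245 and 0.0245 m) and (y of tab5 in the frame of cassette between -0.0245 and 0.0245 m or y of tab6 in the frame of cassette between -0.0245 and 0.0245 m or y of tab7 in the frame of cassette between -0.0245 and 0.0245 m or y of tab8 in the frame of cassette between -0.0245 and 0.0245 m))) and ((y of any of tab1, tab3, tab5, tab7 in the frame of cassette below -0.0245 m and y of any of tab2, tab4, tab6, tab8 in the frame of cassette below -0.0245 m) or (y of any of tab1, tab2, tab5, tab6 in the frame of cassette below -0.0245 m and y of any of tab3, tab4, tab7, tab8 in the frame of cassette below -0.0245 m) or (y of any of tab1, tab2, tab3, tab4 in the frame of cassette below -0.0245 m and y of any of tab5, tab6, tab7, tab8 in the frame of cassette below -0.0245 m))), for 0.3 s.
4. the tin is back in its stand, level and let go (distance between tin and stand_floor below 0.014 m and angle between tin's own z axis and vertical below 0.08 rad and contact force between the fingers and tin below 0.01 N), for 0.3 s.
At the end, for the whole second after the job is handed in: All eight tablets lie inside the cassette, at least two in each of the three bays; its lid is shut to within 0.05 rad; the tin is level (within 0.08 rad) and still in its stand, its underside's centre within 14 mm of the middle of the stand's floor, and let go (all of step 3 and all of step 4 and value of joint lid below 0.05 rad and linear speed of tin below 0.02 m/s); the robot touches nothing.
It fails at once if the pen is shifted by more than 15 mm (distance of fountain_pen from where it was at the start of the episode above 0.015 m).
It fails at once if the eraser is shifted by more than 15 mm (distance of eraser from where it was at the start of the episode above 0.015 m).
It fails at once if the key is shifted by more than 15 mm (distance of box_key from where it was at the start of the episode above 0.015 m).
It also fails if it takes over 72 s, if anything falls off the work surface, if the arm or the gripper's body presses on something with over 40 N, if the wrist force passes 120 N, or if a joint passes its speed limit or range.

## Robot

A 7-joint arm with a two-finger parallel gripper is mounted at the origin on the work surface; the furniture and walls round the work are solid. World frame = base frame: x ahead of the robot, y to its left, z up, the work surface at z = 0. Lengths are in m, angles in degrees, forces in N, time in s.
With the tool pointing down it reaches from about 0.425 to 0.95 m from the base axis. Payload 4.7 kg.
Tool frame: the origin (TCP) lies between the finger pads; the fingertips stand 11 mm ahead of it and the grasp point (between the pads) lies 8 mm behind it (tip_extent is the distance from the TCP to the fingertips, in m); z points along the fingers, y is the direction in which the jaws open and shut (so a half turn about z gives the same grasp; the last joint's range is limited). The gripper opens to 87 mm and grips with 3 to 60 N. Pads are 19 mm wide; open, the fingers measure 117 mm over their backs; the gripper's body (75 mm by 190 mm) begins 51 mm behind the grasp point.
Start: joints at [-66.744, 26.849, -2.785, 87.806, 1.381, 65.374, -4.715], TCP at [0.284, 0.612, 0.203] pointing down, gripper open.
Joint ranges: [-148.3, 148.3], [-19.14, 114.17], [-79.39, 73.82], [5.75, 140.21], [-59.74, 239.74], [12.07, 113.84], [-152.46, 152.46]. Speed limits (degrees/s): [147.25, 147.25, 180, 180, 180, 180, 180].

## Interface

Orientations are given as [roll, pitch, yaw] about the fixed x, y, z axes, in that order (R = Rz(yaw) Ry(pitch) Rx(roll)).
In Python, from cell import sense, read_camera, camera_model, finish_job, tip_extent gives the robot as it stands. The module is installed in compiled form; this text tells all that it offers.
- The arm moves only by the tool apply_moves, never from a script. Its argument "targets" is a list of rows, each an object of numbers: "grip": the opening, from -1 (shut) to 1 (fully open); "dx", "dy", "dz": the shift along the tool's x, y, z in m; "ax", "ay", "az": the turn, a rotation vector about the tool's x, y, z in rad. A call has 1 to 8 rows; each row shifts and turns the commanded pose from where the row before left it, along the tool's axes as they then stand; what a row does not reach is not made up. A row lasts 1/8 s, in which the tool goes at most 62.5 mm and 10.7 degrees, less where a joint would pass 70% of its speed; a pose out of reach is approached as far as the arm can. A call is refused whole if a number of a shift passes 0.0625 or a number of a turn 0.188, either way. A call with a gripper value outside its range is refused whole. The fingers move at their own pace and stop on an object; "newtons" is the grip in N (left out, the last holds). Time passes only in rows, so rows that do not move let the fingers close. It gives the time, the measured TCP pose, the force and the opening at its end, in the units of the state.
- sense(): the state, without advancing time (a new reading comes with each control period).
- read_camera(name): name is "scene" or "side" or "wrist"; returns the picture (480x640x3 uint8, blue, green, red); there is no depth.
- camera_model(name): a dict with "camera_matrix" (3x3 intrinsics, pixels), "eye" and "orientation" of the camera in the world. Camera axes: x right, y up, looking along -z (the intrinsics and any distortion apply to the point x, -y, -z); pixel columns grow to the right and rows downward; lengths in m; the calibration is good to about 2 mm. The wrist camera is an equidistant fisheye: a pixel r from the principal point sees the ray r / f radians off the axis. A picture is of the moment at which its call begins: read the wrist's pose just before it. camera_model takes no time and is no camera call; for the wrist camera it gives the pose at the moment of the call.
- finish_job(): hands the job in, once; it reports no verdict.
The state is a dict: "clock": time; "joint_pos": joint angles; "dq": joint speeds; "effort": joint torques, N m; "position": TCP position; "tcp_rot": TCP orientation; "contact_force": force on the tool from outside, world axes, zero at the start; "wrist_torque": the same for the moment, N m; "gripper_width": finger opening in m.
Only numpy, scipy, OpenCV 4.12 (cv2) and the standard library are available. Lean on these libraries where they do the work, as an engineer would, in place of code of your own. Each camera call takes 0.05 s, during which the arm holds its last target.

## Working session

There is one attempt and no reset: what is moved stays moved. The work goes in short steps, Python scripts to look and compute and a tool call to move; the robot and the scene stay as the last step left them, time stands still between calls to the robot, and variables do not carry over. Pictures are saved under pics/ and viewed, and the job is handed in when it is done.

Besides the shell and the picture viewer there is one more tool, called after "Emit:" as name([rows], argument=value, ...), one row to a line, values as JSON. apply_moves: Moves the arm, as the interface text tells. Its arguments: {"type":"object","properties":{"targets":{"type":"array","items":{"type":"object","properties":{"grip":{"type":"number"},"dx":{"type":"number"},"dy":{"type":"number"},"dz":{"type":"number"},"ax":{"type":"number"},"ay":{"type":"number"},"az":{"type":"number"}}}},"newtons":{"type":"number"}},"required":["targets"]}

```bash
mkdir -p pics; ls
python3 - <<'E'
from cell import *
import cv2
s=sense()
for k,v in s.items(): print(k,v)
print(tip_extent)
for n in("scene","side","wrist"):
    m=camera_model(n);print(n,m)
    cv2.imwrite(f"pics/{n}0.png",read_camera(n))
E
```

```text
pics
clock 0.0
joint_pos [-66.7433507   26.89719304  -2.78400684  87.87322171   1.38101534
  65.37555514  -4.71393008]
dq [ 0.07849903  0.07832541 -0.02019805  0.07636587  0.03162238 -0.0121733
  0.00137612]
effort [-2.26032289e-04 -5.07955134e+01 -8.12389771e-02 -2.36161029e+01
 -6.14064024e-02  3.77780932e-02  1.86029588e-04]
position [0.28405977 0.61161572 0.2019045 ]
tcp_rot [-1.79887681e+02  4.45187452e-03  1.55090640e+02]
contact_force [ 0.6757467  -1.02621042 -0.20757812]
wrist_torque [-0.04626839  0.02817487 -0.04935427]
gripper_width 0.0870790814989832
0.011
scene {'camera_matrix': array([[549.89760378,   0.        , 326.9707907 ],
       [  0.        , 549.89760378, 237.60503231],
       [  0.        ,   0.        ,   1.        ]]), 'eye': array([ 0.16869128, -0.68270074,  0.68701181]), 'orientation': array([ 42.6711098 ,   0.50592402, -28.5301078 ])}
side {'camera_matrix': array([[587.6252303 ,   0.        , 313.07036917],
       [  0.        , 587.6252303 , 243.92157719],
       [  0.        ,   0.        ,   1.        ]]), 'eye': array([-0.01701407, -0.83410188,  0.37875745]), 'orientation': array([ 69.26065224,   1.31863824, -33.8319074 ])}
wrist {'camera_matrix': array([[371.64829954,   0.        , 327.18035095],
       [  0.        , 371.64829954, 243.3850846 ],
       [  0.        ,   0.        ,   1.        ]]), 'eye': array([0.2201318 , 0.64114658, 0.3832827 ]), 'orientation': array([-1.50134524e+01,  6.36503929e-02,  6.50941266e+01])}
```

View pics/scene0.png

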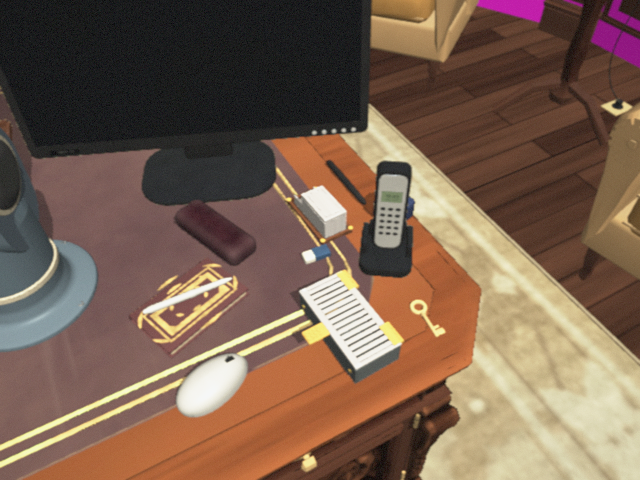

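View pics/side0.png

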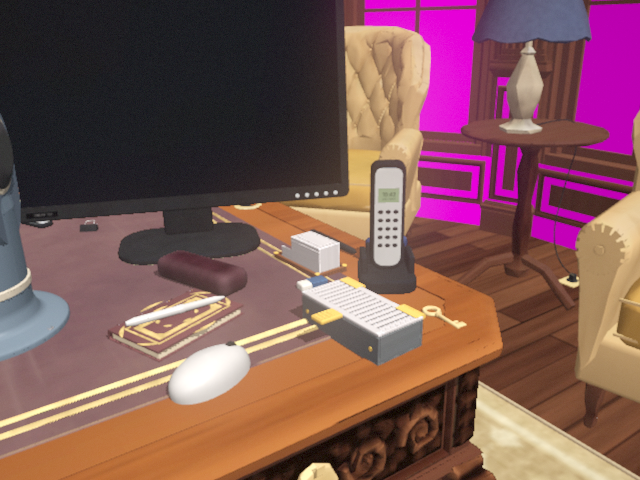

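View pics/wrist0.png

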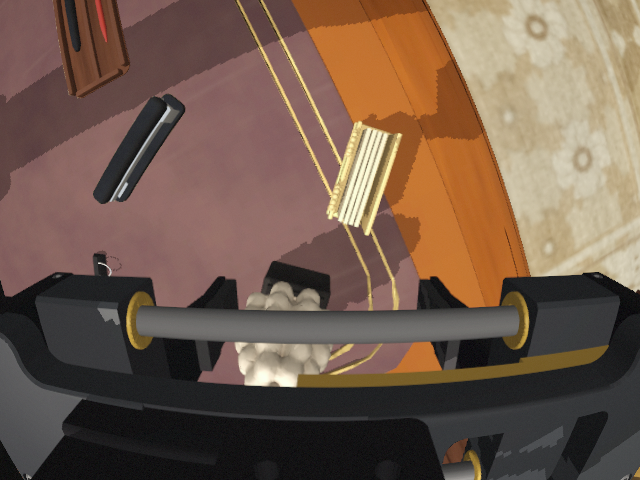

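```bash
cat > h.py <<'E'
import numpy as np,cv2
from scipy.spatial.transform import Rotation as R
from cell import *
def rot(m): return R.from_euler('xyz',m['orientation'],degrees=True).as_matrix()
def ray(m,u,v,fish=False):
    K=m['camera_matrix'];a=(u-K[0,2])/K[0,0];b=(v-K[1,2])/K[1,1]
    if fish:
        r=np.hypot(a,b);d=np.array([a/r*np.sin(r),b/r*np.sin(r),np.cos(r)]) if r>1e-9 else np.array([0,0,1.])
    else: d=np.array([a,b,1.])
    d=d*[1,-1,-1]
    d=rot(m)@d;return np.array(m['eye']),d/np.linalg.norm(d)
def plane(n,u,v,z,m=None):
    m=m or camera_model(n);e,d=ray(m,u,v,n=='wrist');return e+d*(z-e[2])/d[2]
def proj(n,p,m=None):
    m=m or camera_model(n);c=rot(m).T@(np.array(p)-m['eye'])*[1,-1,-1];K=m['camera_matrix']
    if n=='wrist':
        r=np.hypot(c[0],c[1]);t=np.arctan2(r,c[2]);a=c[:2]/r*t
    else:a=c[:2]/c[2]
    return np.array([a[0]*K[0,0]+K[0,2],a[1]*K[1,1]+K[1,2]])
def snap(n,name):
    im=read_camera(n);cv2.imwrite(f'pics/{name}.png',im);return im
E
python3 - <<'E'
from h import *
print(proj('scene',[0,0,0]),proj('scene',[.35,.13,.44]),proj('scene',[.63,.02,.44]),proj('scene',[.07,.24,.44]))
for n,b in(('scene',(280,150,480,400)),('side',(250,150,480,370))):
    im=cv2.imread(f'pics/{n}0.png');x0,y0,x1,y1=b
    c=im[y0:y1,x0:x1];cv2.imwrite(f'pics/{n}0z.png',cv2.resize(c,None,fx=800/(x1-x0)*.99 if n=='side' else 2.4*1.0,fy=800/(x1-x0)*.99 if n=='side' else 2.4,interpolation=cv2.INTER_CUBIC)[:600])
E
```

```text
[ 27.64077207 293.03751512] [155.2132153  -80.53122653] [379.72132597 -92.01110884] [-84.12410711 -68.29307494]
```

View pics/scene0z.png

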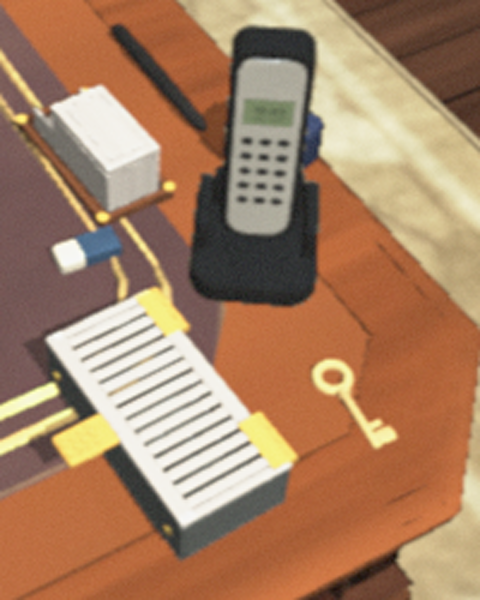

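View pics/side0z.png

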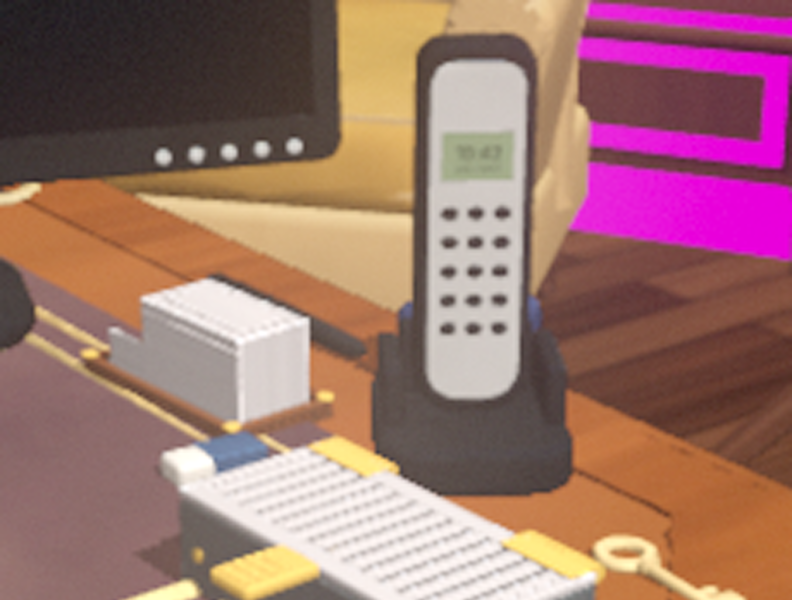

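Run:
```python
from h import *
def Z(u,v): return 280+u/2.4,150+v/2.4
P={'lidBL':(48,338,.042),'lidFL':(183,522,.042),'lidFR':(293,462,.042),'botF':(183,557,0),'botR':(286,500,0),'tabend':(62,443,.042),
'tinA':(53,100,.044),'tinB':(110,153,.044),'tinC':(160,142,.044),'tinD':(107,88,.044),'tinBfoot':(110,208,.006),
'standL':(20,120,.01),'standF':(103,217,.01),'standR':(170,187,.01),'eraser0':(65,255,.01),'eraser1':(110,243,.01),'penA':(120,32,.007),'penB':(200,122,.007),'key0':(333,375,.005),'key1':(385,437,.005),'phF1':(195,290,0),'phF2':(312,295,0)}
for k,(u,v,z) in P.items(): print(k,plane('scene',*Z(u,v),z).round(4))
```

```text
lidBL [ 0.3624 -0.2316  0.042 ]
lidFL [ 0.3707 -0.3794  0.042 ]
lidFR [ 0.4444 -0.3767  0.042 ]
botF [ 0.3726 -0.3788  0.    ]
botR [ 0.4443 -0.3764  0.    ]
tabend [ 0.3358 -0.3026  0.042 ]
tinA [ 0.4607 -0.0438  0.044 ]
tinB [ 0.4708 -0.1111  0.044 ]
tinC [ 0.5064 -0.1184  0.044 ]
tinD [ 0.5007 -0.0513  0.044 ]
tinBfoot [ 0.4626 -0.1254  0.006 ]
standL [ 0.4448 -0.0176  0.01  ]
standF [ 0.4526 -0.1338  0.01  ]
standR [ 0.5077 -0.1315  0.01  ]
eraser0 [ 0.4136 -0.152   0.01  ]
eraser1 [ 0.4454 -0.1573  0.01  ]
penA [0.5606 0.0386 0.007 ]
penB [ 0.5626 -0.082   0.007 ]
key0 [ 0.5176 -0.3185  0.005 ]
key1 [ 0.5187 -0.3714  0.005 ]
phF1 [ 0.4794 -0.214   0.    ]
phF2 [ 0.5454 -0.2554  0.    ]
```

Emit:
apply_moves([
  {"dz": -0.05},
  {"dz": -0.05},
  {"dz": -0.05},
  {"dz": -0.05},
  {"dz": -0.05},
  {"dz": -0.05},
  {"dz": -0.05},
])

```text
validation failed for argument at $.ta...
```

```bash
cat > plan.py <<'E'
from h import *
def cur():
    s=sense();return np.array(s['position']),R.from_euler('xyz',s['tcp_rot'],degrees=True)
def rows(wps,start=None):
    """wps: list of (pos, Rotation)"""
    p,r=start or cur();out=[]
    for q,rr in wps:
        d=r.inv().apply(np.array(q)-p).round(4);w=(r.inv()*rr).as_rotvec().round(4)
        out.append({k:float(v) for k,v in zip(('dx','dy','dz','ax','ay','az'),list(d)+list(w)) if abs(v)>5e-4})
        p=p+r.apply(d);r=r*R.from_rotvec(w)
    return out
def down(yaw): return R.from_euler('xyz',[180,0,yaw],degrees=True)
def show(o):
    import json
    for i in range(0,len(o),8): print(json.dumps(o[i:i+8]))
E
python3 - <<'E'
from plan import *
p,r=cur();print(p,r.as_euler('xyz',degrees=True),sense()['joint_pos'])
n=24;a0=np.degrees(np.arctan2(p[1],p[0]));r0=np.hypot(*p[:2]);y0=155.1
w=[]
for i in range(1,n+1):
    t=i/n;a=np.radians(a0+(-40-a0)*t);rr=r0+(.5-r0)*t
    w.append(([rr*np.cos(a),rr*np.sin(a),p[2]],down(y0+(2.5-y0)*t)))
show(rows(w))
E
```

```text
[0.28412941 0.61177154 0.20214026] [-1.79914991e+02  2.59472920e-03  1.55088017e+02] [-66.74251544  26.88803257  -2.78417677  87.85590008   1.38079991
  65.37465283  -4.71539771]
[{"dx": -0.0509, "dy": -0.0092, "ax": -0.0015, "az": 0.1108}, {"dx": -0.0507, "dy": -0.0075, "az": 0.1109}, {"dx": -0.0504, "dy": -0.0057, "az": 0.111}, {"dx": -0.0499, "dy": -0.004, "az": 0.111}, {"dx": -0.0495, "dy": -0.0024, "az": 0.111}, {"dx": -0.0491, "dy": -0.0007, "az": 0.1109}, {"dx": -0.0484, "dy": 0.0009, "az": 0.111}, {"dx": -0.0479, "dy": 0.0025, "az": 0.111}]
[{"dx": -0.0472, "dy": 0.0039, "az": 0.111}, {"dx": -0.0465, "dy": 0.0055, "az": 0.1109}, {"dx": -0.0458, "dy": 0.0069, "az": 0.111}, {"dx": -0.0449, "dy": 0.0083, "az": 0.111}, {"dx": -0.0442, "dy": 0.0096, "az": 0.111}, {"dx": -0.0432, "dy": 0.0109, "az": 0.1109}, {"dx": -0.0424, "dy": 0.0122, "az": 0.111}, {"dx": -0.0415, "dy": 0.0134, "az": 0.111}]
[{"dx": -0.0404, "dy": 0.0145, "az": 0.1109}, {"dx": -0.0395, "dy": 0.0156, "az": 0.111}, {"dx": -0.0384, "dy": 0.0167, "az": 0.111}, {"dx": -0.0374, "dy": 0.0176, "az": 0.111}, {"dx": -0.0363, "dy": 0.0186, "az": 0.1109}, {"dx": -0.0352, "dy": 0.0195, "az": 0.111}, {"dx": -0.0341, "dy": 0.0204, "az": 0.111}, {"dx": -0.033, "dy": 0.0211, "az": 0.111}]
```

Emit:
apply_moves([
  {"grip": 1, "dx": 0, "dy": 0, "dz": -0.05, "ax": 0, "ay": 0, "az": 0},
  {"grip": 1, "dx": 0, "dy": 0, "dz": -0.05, "ax": 0, "ay": 0, "az": 0},
  {"grip": 1, "dx": 0, "dy": 0, "dz": -0.05, "ax": 0, "ay": 0, "az": 0},
  {"grip": 1, "dx": 0, "dy": 0, "dz": -0.05, "ax": 0, "ay": 0, "az": 0},
  {"grip": 1, "dx": 0, "dy": 0, "dz": -0.05, "ax": 0, "ay": 0, "az": 0},
  {"grip": 1, "dx": 0, "dy": 0, "dz": -0.05, "ax": 0, "ay": 0, "az": 0},
  {"grip": 1, "dx": 0, "dy": 0, "dz": -0.05, "ax": 0, "ay": 0, "az": 0},
])

```text
clock: 1.02
position: [0.2842, 0.6118, 0.5545]
tcp_rot: [-180.0, 0.0, 155.1]
contact_force: [0.4, 1.6, -0.3]
gripper_width: 0.0868
```

Run:
```python
from plan import *
s=sense();print(s['clock'],s['position'],s['tcp_rot'],s['joint_pos'],s['contact_force'])
snap('wrist','w1')
```

```text
1.025 [0.28418078 0.61180157 0.55446442] [-1.79994067e+02  4.03733827e-05  1.55084119e+02] [-68.08240128  24.58075875  -1.15314653  47.0288199    0.50509887
 108.4000653   -3.88756195] [ 0.43919441  1.59412792 -0.26887542]
```

View pics/w1.png

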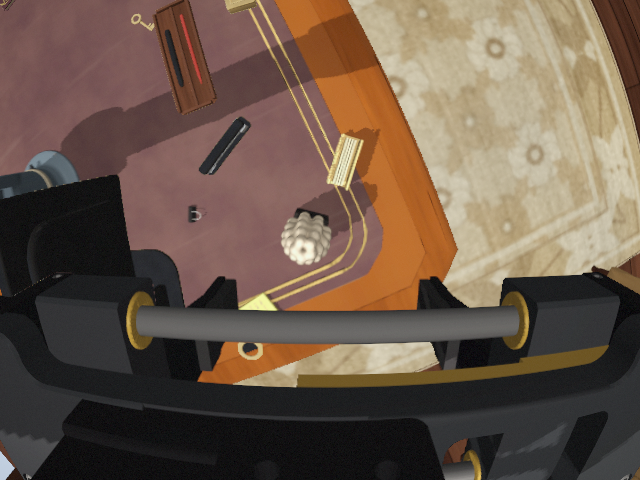

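Emit:
apply_moves([
  {"grip": 1, "dx": -0.051, "dy": -0.009, "dz": 0, "ax": 0, "ay": 0, "az": 0.111},
  {"grip": 1, "dx": -0.051, "dy": -0.0075, "dz": 0, "ax": 0, "ay": 0, "az": 0.111},
  {"grip": 1, "dx": -0.05, "dy": -0.006, "dz": 0, "ax": 0, "ay": 0, "az": 0.111},
  {"grip": 1, "dx": -0.05, "dy": -0.004, "dz": 0, "ax": 0, "ay": 0, "az": 0.111},
  {"grip": 1, "dx": -0.0495, "dy": -0.0025, "dz": 0, "ax": 0, "ay": 0, "az": 0.111},
  {"grip": 1, "dx": -0.049, "dy": -0.001, "dz": 0, "ax": 0, "ay": 0, "az": 0.111},
  {"grip": 1, "dx": -0.0485, "dy": 0.001, "dz": 0, "ax": 0, "ay": 0, "az": 0.111},
  {"grip": 1, "dx": -0.048, "dy": 0.0025, "dz": 0, "ax": 0, "ay": 0, "az": 0.111},
])

```text
clock: 2.08
position: [0.5341, 0.3072, 0.5522]
tcp_rot: [-179.9, 0.0, 104.0]
contact_force: [0.1, 0.7, 0.2]
gripper_width: 0.0866
```

Run:
```python
from plan import *
s=sense();print(s['clock'],s['position'],s['tcp_rot'],s['joint_pos'],s['contact_force'])
```

```text
2.075 [0.53406466 0.30720131 0.55222175] [-1.79943880e+02  1.89866713e-02  1.03987025e+02] [-42.82451049  17.13349264  13.95064353  58.63707419  -4.20795671
 104.72765323 -16.55066292] [0.12747731 0.65265178 0.15713432]
```

Emit:
apply_moves([
  {"grip": 1, "dx": -0.047, "dy": 0.004, "dz": 0, "ax": 0, "ay": 0, "az": 0.111},
  {"grip": 1, "dx": -0.0465, "dy": 0.0055, "dz": 0, "ax": 0, "ay": 0, "az": 0.111},
  {"grip": 1, "dx": -0.046, "dy": 0.007, "dz": 0, "ax": 0, "ay": 0, "az": 0.111},
  {"grip": 1, "dx": -0.045, "dy": 0.0085, "dz": 0, "ax": 0, "ay": 0, "az": 0.111},
  {"grip": 1, "dx": -0.044, "dy": 0.0095, "dz": 0, "ax": 0, "ay": 0, "az": 0.111},
  {"grip": 1, "dx": -0.043, "dy": 0.011, "dz": 0, "ax": 0, "ay": 0, "az": 0.111},
  {"grip": 1, "dx": -0.0425, "dy": 0.012, "dz": 0, "ax": 0, "ay": 0, "az": 0.111},
  {"grip": 1, "dx": -0.0415, "dy": 0.0135, "dz": 0, "ax": 0, "ay": 0, "az": 0.111},
])

```text
clock: 3.08
position: [0.5557, -0.0496, 0.5524]
tcp_rot: [-180.0, 0.0, 53.1]
contact_force: [0.4, -0.5, -0.3]
gripper_width: 0.0868
```

Emit:
apply_moves([
  {"grip": 1, "dx": -0.0405, "dy": 0.0145, "dz": 0, "ax": 0, "ay": 0, "az": 0.111},
  {"grip": 1, "dx": -0.0395, "dy": 0.0155, "dz": 0.02, "ax": 0, "ay": 0, "az": 0.111},
  {"grip": 1, "dx": -0.0385, "dy": 0.0165, "dz": 0.02, "ax": 0, "ay": 0, "az": 0.111},
  {"grip": 1, "dx": -0.0375, "dy": 0.0175, "dz": 0.03, "ax": 0, "ay": 0, "az": 0.111},
  {"grip": 1, "dx": -0.0365, "dy": 0.0185, "dz": 0.03, "ax": 0, "ay": 0, "az": 0.111},
  {"grip": 1, "dx": -0.035, "dy": 0.0195, "dz": 0.03, "ax": 0, "ay": 0, "az": 0.111},
  {"grip": 1, "dx": -0.034, "dy": 0.0205, "dz": 0.03, "ax": 0, "ay": 0, "az": 0.111},
  {"grip": 1, "dx": -0.033, "dy": 0.021, "dz": 0.03, "ax": 0, "ay": 0, "az": 0.111},
])

```text
clock: 4.08
position: [0.3812, -0.3216, 0.3617]
tcp_rot: [-180.0, -0.0, 2.2]
contact_force: [0.0, -0.6, 0.3]
gripper_width: 0.0872
```

Run:
```python
from plan import *
s=sense();print(s['clock'],s['position'],s['tcp_rot'],s['joint_pos'],s['contact_force'])
m=camera_model('wrist');print(m['eye'],m['orientation'])
snap('wrist','w2')
```

```text
4.075 [ 0.38117223 -0.32159497  0.361691  ] [-1.79985869e+02 -1.90029650e-04  2.23649946e+00] [ -7.18333754   3.37075004  45.67928805  99.46186305  -2.47403171
  78.20146485 -48.81058967] [ 0.01900822 -0.5800379   0.28603139]
[ 0.45149811 -0.31943114  0.54299264] [-1.49402442e+01  3.46988364e-02 -8.77609488e+01]
```

View pics/w2.png

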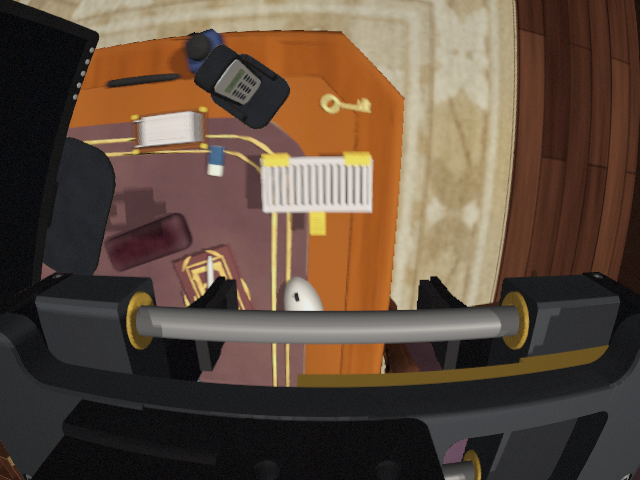

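Run:
```python
from plan import *
im=cv2.imread('pics/w2.png');
cv2.imwrite('pics/w2z.png',cv2.resize(im[140:250,245:395],None,fx=5,fy=5,interpolation=cv2.INTER_CUBIC))
cv2.imwrite('pics/w2y.png',cv2.resize(im[60:185,90:250],None,fx=4.8,fy=4.8,interpolation=cv2.INTER_CUBIC))
```

```text
(no output)
```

View pics/w2z.png

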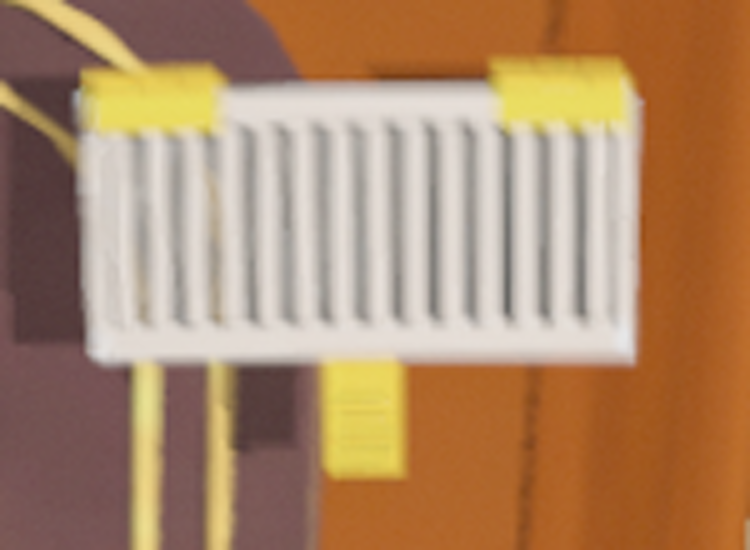

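View pics/w2y.png

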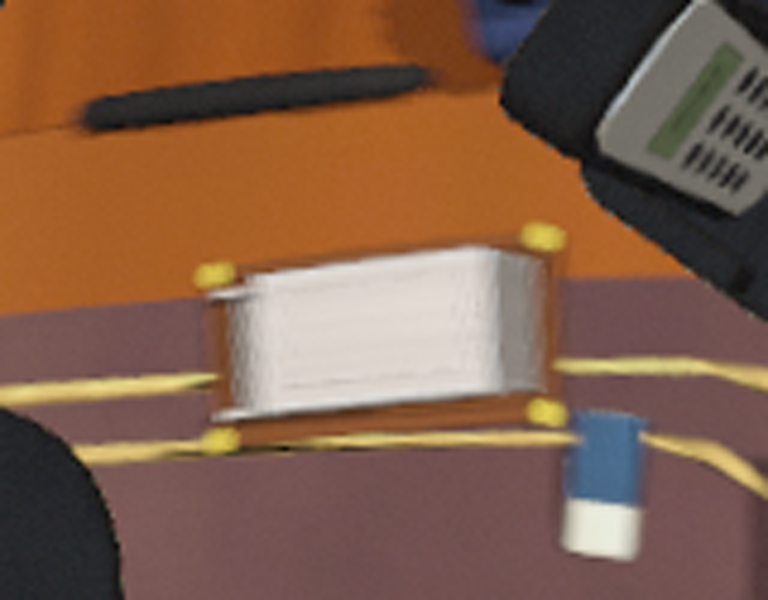

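Run:
```python
from plan import *
m=camera_model('wrist')
def A(u,v,z): return plane('wrist',245+u/5,140+v/5,z,m)
def B(u,v,z): return plane('wrist',90+u/4.8,60+v/4.8,z,m)
for k,(u,v,z) in {'lid freeL':(93,362,.045),'lid freeR':(635,362,.045),'hingeL':(78,92,.042),'hingeR':(640,98,.042),'tab0L':(322,365,.043),'tab0R':(405,365,.043),'tabeL':(326,476,.043),'tabeR':(406,476,.043)}.items(): print(k,A(u,v,z).round(4))
for k,(u,v,z) in {'studTL':(215,274,.012),'studTR':(544,237,.012),'studBR':(548,412,.012),'studBL':(220,440,.012),'tinTL':(262,277,.044),'tinBL':(275,413,.044),'tinBR':(502,390,.044),'tinTR':(490,247,.044),'footTR':(545,258,.006),'footBR':(540,388,.006),'er1':(612,412,.012),'er2':(602,556,.01)}.items(): print(k,B(u,v,z).round(4))
```

```text
lid freeL [ 0.3515 -0.2378  0.045 ]
lid freeR [ 0.3555 -0.3854  0.045 ]
hingeL [ 0.425  -0.2332  0.042 ]
hingeR [ 0.4269 -0.3836  0.042 ]
tab0L [ 0.3517 -0.3005  0.043 ]
tab0R [ 0.3523 -0.323   0.043 ]
tabeL [ 0.3206 -0.3021  0.043 ]
tabeR [ 0.3212 -0.3241  0.043 ]
studTL [ 0.4931 -0.0259  0.012 ]
studTR [ 0.497  -0.1412  0.012 ]
studBR [ 0.4431 -0.143   0.012 ]
studBL [ 0.4391 -0.0274  0.012 ]
tinTL [ 0.488  -0.0607  0.044 ]
tinBL [ 0.4466 -0.065   0.044 ]
tinBR [ 0.4501 -0.1397  0.044 ]
tinTR [ 0.4919 -0.1357  0.044 ]
footTR [ 0.491  -0.1396  0.006 ]
footBR [ 0.4506 -0.1383  0.006 ]
er1 [ 0.4426 -0.1636  0.012 ]
er2 [ 0.3985 -0.1594  0.01  ]
```

```bash
python3 - <<'E'
from plan import *
C={'FL':(.3515,-.2378,.045),'FR':(.3555,-.3854,.045),'HL':(.425,-.2332,.042),'HR':(.4269,-.3836,.042),'tab':(.321,-.313,.043),'sTL':(.4931,-.0259,.012),'sBR':(.4431,-.143,.012)}
for n,s in(('scene',None),('side',None)):
    im=cv2.imread(f'pics/{n}0.png')
    for k,p in C.items():
        q=proj(n,p);print(n,k,q.round(1));cv2.circle(im,(int(q[0]),int(q[1])),1,(0,255,0),-1)
    x0,y0=(280,170);cv2.imwrite(f'pics/{n}_chk.png',cv2.resize(im[y0:y0+220,x0:x0+180],None,fx=2.7,fy=2.7,interpolation=cv2.INTER_NEAREST))
# wrist camera vs tool: where should TCP axis project
p,r=cur();m=camera_model('wrist')
for d in (0,.011): print(proj('wrist',p+r.apply([0,0,d]),m), proj('wrist',p+r.apply([0,.0435,d]),m),proj('wrist',p+r.apply([0,-.0435,d]),m))
E
cd pics; python3 -c "
import cv2,numpy as np
a=cv2.imread('scene_chk.png');b=cv2.imread('side_chk.png');c=np.hstack([a,b]);cv2.imwrite('chk.png',cv2.resize(c,None,fx=.82,fy=.82))"
```

```text
scene FL [295.1 295.5]
scene FR [348.5 375.1]
scene HL [337.8 275.4]
scene HR [394.  351.8]
scene tab [299.5 344.5]
scene sTL [314.4 193. ]
scene sBR [320.5 245.2]
side FL [299.2 293. ]
side FR [373.  337.7]
side HL [342.1 280.1]
side HR [418.6 321.5]
side tab [311.7 323. ]
side sTL [302.9 246.9]
side sBR [316.9 275.7]
[326.29692055 284.08576644] [408.29981679 283.45443502] [244.3906506  283.39652166]
[326.34956425 276.85904499] [404.29831249 276.39224876] [248.48385167 276.34392314]
```

View pics/chk.png

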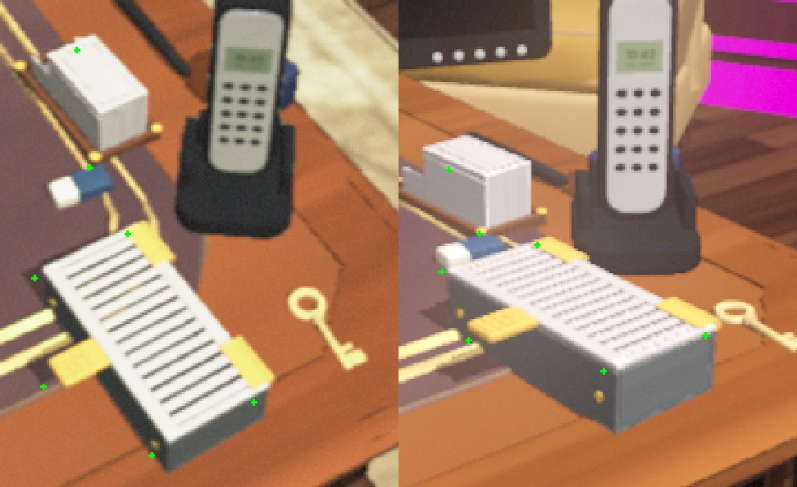

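Run:
```python
from plan import *
s=sense();m=camera_model('wrist');print(s['clock'],s['position'],m['eye'],m['orientation'])
p,r=cur();t=[]
for n in('scene','side'):
    im=snap(n,n+'1')
    for d in((0,0,.011),(0,.0435,.011),(0,-.0435,.011)):
        q=proj(n,p+r.apply(d));print(n,q.round(1));cv2.circle(im,(int(q[0]),int(q[1])),1,(0,255,0),-1)
    q=proj(n,p);x0,y0=int(q[0])-90,max(0,int(q[1])-120);t.append(cv2.resize(im[y0:y0+200,x0:x0+180],(396,440)))
cv2.imwrite('pics/chk2.png',np.hstack(t))
```

```text
4.125 [ 0.37423243 -0.32443706  0.35830608] [ 0.44595897 -0.32342551  0.53904272] [-15.37116602   0.16520272 -88.40730466]
scene [339.8 161.4]
scene [364.3 187.6]
scene [317.6 137.5]
side [353.4  52.8]
side [381.4  54.1]
side [328.3  51.6]
```

View pics/chk2.png

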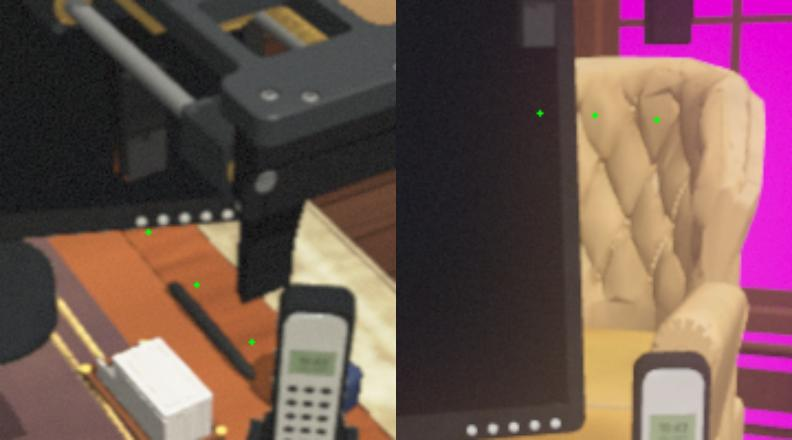

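Emit:
apply_moves([
  {"grip": 1, "dx": 0, "dy": 0, "dz": 0, "ax": 0, "ay": 0, "az": 0},
  {"grip": 1, "dx": 0, "dy": 0, "dz": 0, "ax": 0, "ay": 0, "az": 0},
])

```text
clock: 4.47
position: [0.3838, -0.3202, 0.3635]
tcp_rot: [180.0, -0.0, 2.6]
contact_force: [0.8, 1.3, 0.4]
gripper_width: 0.0872
```

Run:
```python
from plan import *
s=sense();m=camera_model('wrist');print(s['clock'],s['position'],s['tcp_rot'],m['eye'],m['orientation'],s['dq'].round(2))
import json;json.dump({'camera_matrix':m['camera_matrix'].tolist(),'eye':list(m['eye']),'orientation':list(m['orientation'])},open('w3.json','w'))
snap('wrist','w3')
im=cv2.imread('pics/w3.png')
p,r=cur();t=[]
print(p)
for n in('scene','side'):
    im=snap(n,n+'1')
    for d in((0,0,.011),(0,.0435,.011),(0,-.0435,.011)):
        q=proj(n,p+r.apply(d));print(n,q.round(1));cv2.circle(im,(int(q[0]),int(q[1])),1,(0,255,0),-1)
    q=proj(n,p);x0,y0=int(q[0])-90,max(0,int(q[1])-120);t.append(cv2.resize(im[y0:y0+200,x0:x0+180],(396,440)))
cv2.imwrite('pics/chk2.png',np.hstack(t))
print(sense()['position'])
im=cv2.imread('pics/w3.png')
cv2.imwrite('pics/w3z.png',cv2.resize(im[140:250,245:395],None,fx=5,fy=5,interpolation=cv2.INTER_CUBIC))
cv2.imwrite('pics/w3y.png',cv2.resize(im[60:185,90:250],None,fx=4.8,fy=4.8,interpolation=cv2.INTER_CUBIC))
```

```text
4.475 [ 0.38376875 -0.32018158  0.36346898] [ 1.79964804e+02 -4.96417365e-02  2.60732521e+00] [ 0.45394116 -0.31739155  0.54481926] [-1.48893050e+01 -1.45746311e-02 -8.73881971e+01] [0.02 0.   0.26 0.05 0.03 0.04 0.06]
[ 0.3836171  -0.32024711  0.36339667]
scene [346.3 151.8]
scene [371.7 177.1]
scene [323.2 128.8]
side [358.1  47.2]
side [386.7  48. ]
side [332.5  46.5]
[ 0.38322361 -0.32046324  0.36320859]
```

View pics/chk2.png

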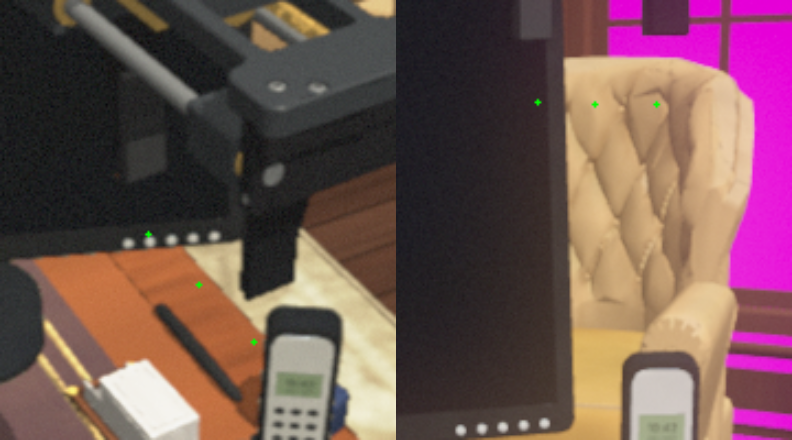

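View pics/w3z.png

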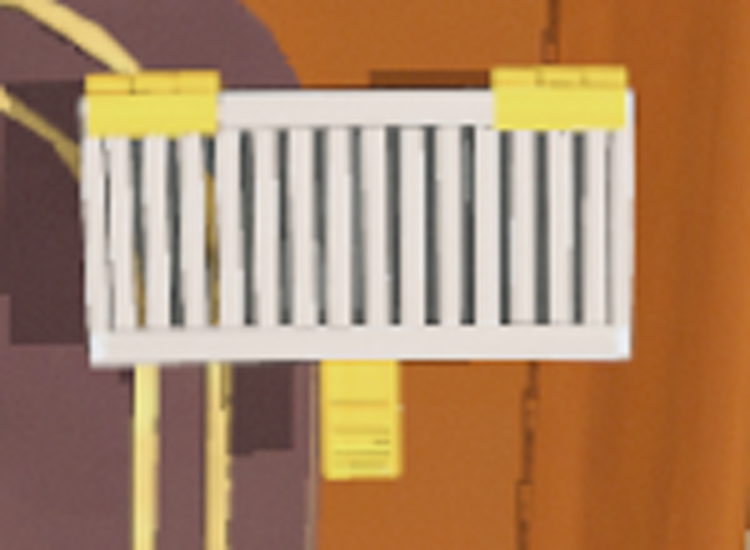

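View pics/w3y.png

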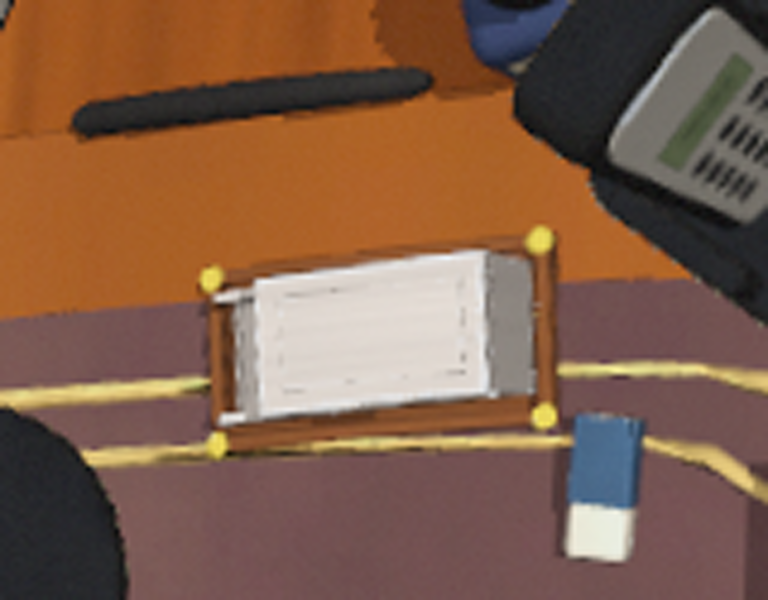

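Run:
```python
from plan import *
p,r=cur();im=cv2.imread('pics/scene1.png')
q=proj('scene',p);x0,y0=int(q[0])-90,max(0,int(q[1])-120);print(x0,y0,q)
print('obs finger bottom',x0+245/2.2,y0+300/2.2,'..',x0+295/2.2,y0+290/2.2)
for y in(.0435,.0585):
  for x in (-.0095,.0095):
    print(y,x,[proj('scene',p+r.apply([x,y,z])).round(0).tolist() for z in(-.03,-.02,-.01,0,.011)])
mw=camera_model('wrist')
for y in(.0435,.0585):
  for x in (-.0095,.0095):
    print(y,x,[proj('wrist',p+r.apply([x,y,z]),mw).round(0).tolist() for z in(-.03,-.02,-.01,0,.011)])
cv2.imwrite('pics/f1.png',cv2.resize(im[100:220,270:430],None,fx=5,fy=5))
w=cv2.imread('pics/w3.png');cv2.imwrite('pics/f2.png',cv2.resize(w[250:380,190:460],None,fx=2.9,fy=2.9))
```

```text
256 23 [346.2361451  143.03668872]
obs finger bottom 367.3636363636364 159.36363636363635 .. 390.0909090909091 154.8181818181818
0.0435 -0.0095 [[365.0, 145.0], [364.0, 154.0], [364.0, 163.0], [363.0, 172.0], [363.0, 181.0]]
0.0435 0.0095 [[383.0, 138.0], [382.0, 147.0], [381.0, 156.0], [381.0, 165.0], [380.0, 174.0]]
0.0585 -0.0095 [[375.0, 155.0], [374.0, 164.0], [373.0, 173.0], [373.0, 181.0], [372.0, 191.0]]
0.0585 0.0095 [[393.0, 147.0], [392.0, 156.0], [391.0, 165.0], [390.0, 174.0], [389.0, 183.0]]
0.0435 -0.0095 [[420.0, 325.0], [415.0, 316.0], [411.0, 308.0], [407.0, 300.0], [403.0, 292.0]]
0.0435 0.0095 [[423.0, 288.0], [418.0, 280.0], [414.0, 273.0], [410.0, 266.0], [405.0, 260.0]]
0.0585 -0.0095 [[450.0, 324.0], [444.0, 315.0], [438.0, 307.0], [434.0, 299.0], [429.0, 292.0]]
0.0585 0.0095 [[455.0, 287.0], [448.0, 279.0], [442.0, 272.0], [437.0, 266.0], [431.0, 260.0]]
```

View pics/f1.png

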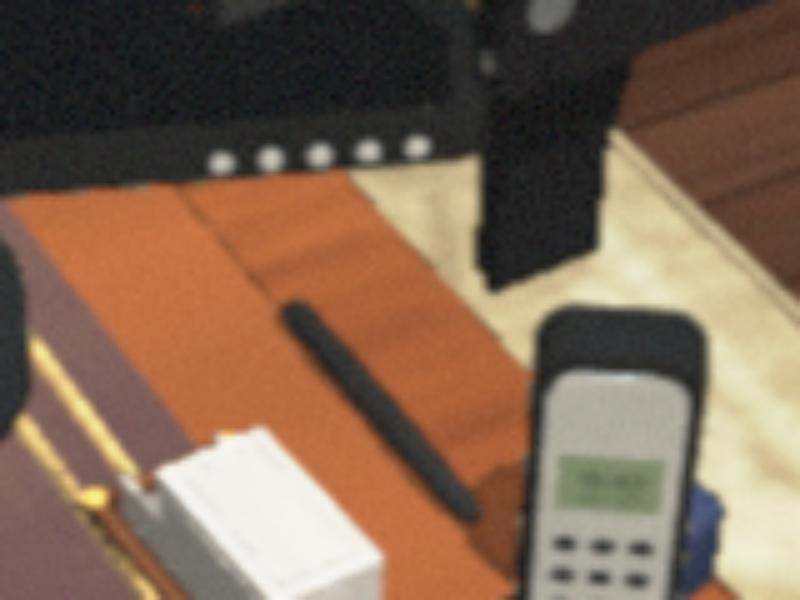

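View pics/f2.png

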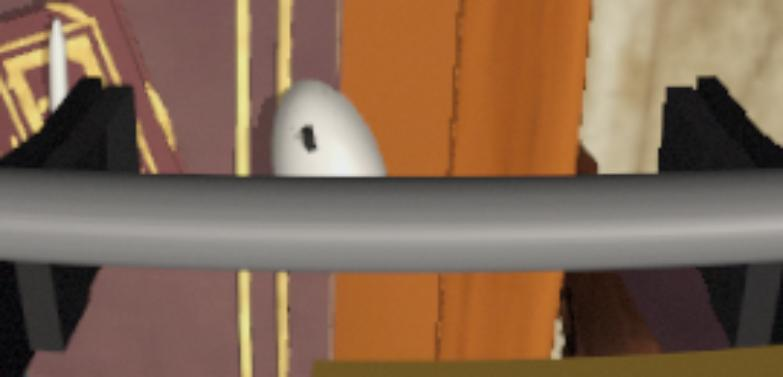

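```bash
cat > meas.py <<'E'
from plan import *
import json
m=json.load(open('w3.json'));m={k:np.array(v) for k,v in m.items()}
def A(u,v,z): return plane('wrist',245+u/5,140+v/5,z,m)
def B(u,v,z): return plane('wrist',90+u/4.8,60+v/4.8,z,m)
for k,(u,v,z) in {'lid freeL':(93,366,.046),'lid freeR':(630,359,.046),'hingeL':(82,98,.042),'hingeR':(634,92,.042),'tab0L':(320,362,.046),'tab0R':(398,360,.046),'tabeL':(324,478,.046),'tabeR':(400,476,.046)}.items(): print(k,A(u,v,z).round(4))
for k,(u,v,z) in {'studTL':(212,278,.012),'studTR':(540,240,.012),'studBR':(543,415,.012),'studBL':(219,444,.012),'tinTL':(257,285,.044),'tinBL':(262,415,.044),'tinBR':(495,395,.044),'tinTR':(484,250,.044),'footTR':(530,258,.006),'footBR':(535,388,.006),'er1':(610,415,.012),'er2':(598,558,.01)}.items(): print(k,B(u,v,z).round(4))
E
python3 meas.py
```

```text
lid freeL [ 0.3604 -0.2342  0.046 ]
lid freeR [ 0.3688 -0.3814  0.046 ]
hingeL [ 0.4338 -0.2292  0.042 ]
hingeR [ 0.4416 -0.3783  0.042 ]
tab0L [ 0.364  -0.2968  0.046 ]
tab0R [ 0.3655 -0.318   0.046 ]
tabeL [ 0.3315 -0.2991  0.046 ]
tabeR [ 0.333 -0.32   0.046]
studTL [ 0.4995 -0.0164  0.012 ]
studTR [ 0.5059 -0.1325  0.012 ]
studBR [ 0.4514 -0.135   0.012 ]
studBL [ 0.4449 -0.0198  0.012 ]
tinTL [ 0.4936 -0.0508  0.044 ]
tinBL [ 0.4538 -0.0532  0.044 ]
tinBR [ 0.4577 -0.1309  0.044 ]
tinTR [ 0.5004 -0.1262  0.044 ]
footTR [ 0.5009 -0.1273  0.006 ]
footBR [ 0.4599 -0.1302  0.006 ]
er1 [ 0.4513 -0.1569  0.012 ]
er2 [ 0.407  -0.1529  0.01  ]
```

Emit:
apply_moves([
  {"grip": 0, "dx": -0.01, "dy": -0.0035, "dz": 0.045, "ax": 0, "ay": 0, "az": -0.009},
  {"grip": 0, "dx": -0.01, "dy": -0.0035, "dz": 0.047, "ax": 0, "ay": 0, "az": 0},
  {"grip": 0, "dx": -0.01, "dy": -0.0035, "dz": 0.047, "ax": 0, "ay": 0, "az": 0},
  {"grip": 0, "dx": -0.01, "dy": -0.003, "dz": 0.047, "ax": 0, "ay": 0, "az": 0},
  {"grip": 0, "dx": 0, "dy": 0, "dz": 0.047, "ax": 0, "ay": 0, "az": 0},
  {"grip": 0, "dx": 0, "dy": 0, "dz": 0, "ax": 0, "ay": 0, "az": 0},
  {"grip": 0, "dx": 0, "dy": 0, "dz": 0, "ax": 0, "ay": 0, "az": 0},
])

```text
clock: 5.5
position: [0.343, -0.3103, 0.1314]
tcp_rot: [179.9, -0.1, 3.0]
contact_force: [0.5, -0.3, 1.0]
gripper_width: 0.0438
```

```bash
cat > tips.py <<'E'
from plan import *
import sys
s=sense();p,r=cur();print(s['clock'],p,s['tcp_rot'],s['gripper_width'],s['joint_pos'].round(1))
w=s['gripper_width']/2
t=[]
for n in sys.argv[2:]:
    m=camera_model(n);im=snap(n,sys.argv[1]+n);
    for z,c in((-.02,(0,0,255)),(.011,(0,255,0))):
        for y in (w,-w):
            q=proj(n,p+r.apply([0,y,z]),m);cv2.circle(im,(int(q[0]),int(q[1])),1,c,-1)
    q=proj(n,p,m);x0=int(np.clip(q[0]-100,0,440));y0=int(np.clip(q[1]-90,0,300));print(n,x0,y0)
    t.append(cv2.resize(im[y0:y0+180,x0:x0+200],None,fx=2,fy=2) if len(sys.argv)>3 else cv2.resize(im[y0:y0+180,x0:x0+200],None,fx=3.3,fy=3.3))
cv2.imwrite(f'pics/{sys.argv[1]}.png',np.hstack(t))
E
python3 tips.py t1 scene side
```

```text
5.5 [ 0.34302245 -0.31031305  0.13137983] [ 1.79907322e+02 -1.05310447e-01  2.98427983e+00] 0.0438220715407625 [ -0.7  14.4  44.5 122.2 -13.6  48.  -35. ]
scene 211 207
side 224 159
```

View pics/t1.png

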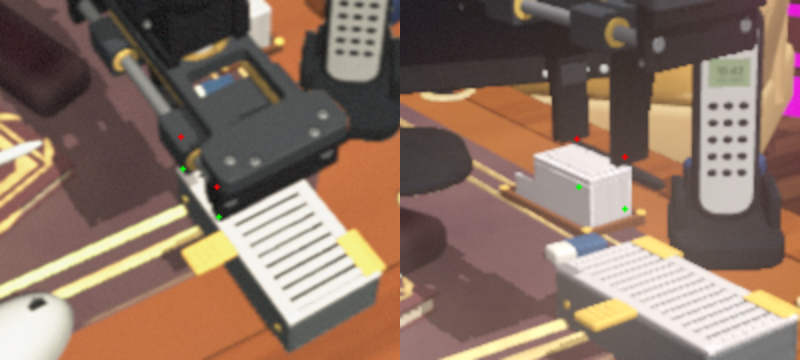

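Emit:
apply_moves([
  {"grip": 0, "dx": 0, "dy": -0.002, "dz": 0.03, "ax": 0, "ay": 0, "az": 0},
  {"grip": 0, "dx": 0, "dy": 0, "dz": 0.03, "ax": 0, "ay": 0, "az": 0},
  {"grip": 0, "dx": 0, "dy": 0, "dz": 0.022, "ax": 0, "ay": 0, "az": 0},
  {"grip": 0, "dx": 0, "dy": 0, "dz": 0.012, "ax": 0, "ay": 0, "az": 0},
  {"grip": 0, "dx": 0, "dy": 0, "dz": 0, "ax": 0, "ay": 0, "az": 0},
], newtons=10)

```text
clock: 6.22
position: [0.3422, -0.3076, 0.0363]
tcp_rot: [180.0, -0.0, 3.0]
contact_force: [0.3, -1.0, -0.3]
gripper_width: 0.0437
```

```bash
python3 tips.py t2 scene side
```

```text
6.225 [ 0.34220502 -0.30759815  0.0363381 ] [ 1.79988657e+02 -4.09018449e-02  2.97785978e+00] 0.04369616307638879 [  6.7  24.2  37.3 126.7 -24.9  36.2 -25. ]
scene 211 247
side 223 231
```

View pics/t2.png

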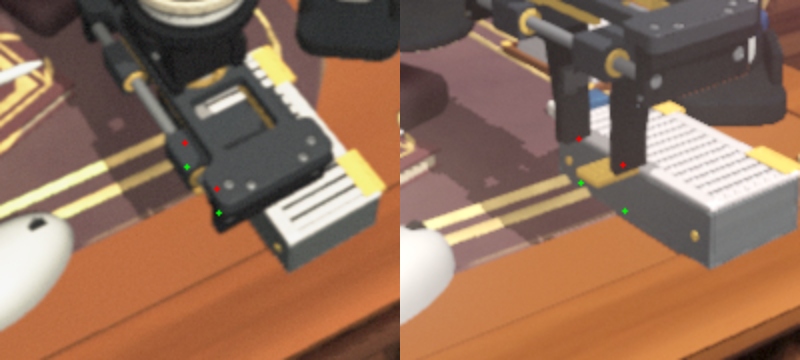

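Emit:
apply_moves([
  {"grip": -1, "dx": 0, "dy": 0, "dz": 0, "ax": 0, "ay": 0, "az": 0},
  {"grip": -1, "dx": 0, "dy": 0, "dz": 0, "ax": 0, "ay": 0, "az": 0},
  {"grip": -1, "dx": 0, "dy": 0, "dz": 0, "ax": 0, "ay": 0, "az": 0},
], newtons=10)

```text
clock: 6.7
position: [0.3419, -0.3074, 0.0361]
tcp_rot: [180.0, -0.0, 3.0]
contact_force: [0.3, -0.6, 0.3]
gripper_width: 0.021
```

```bash
python3 tips.py t3 scene side
```

```text
6.7 [ 0.34188134 -0.30736503  0.03613903] [ 1.79994986e+02 -2.75994013e-02  2.97240138e+00] 0.021044179854122855 [  6.6  24.2  37.3 126.8 -24.9  36.2 -25. ]
scene 211 247
side 223 231
```

View pics/t3.png

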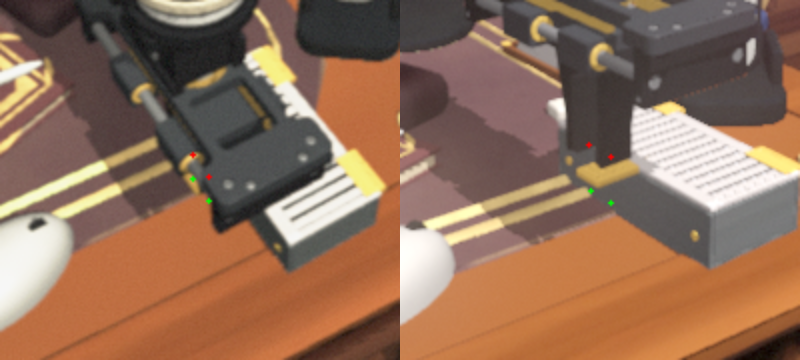

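Emit:
apply_moves([
  {"grip": -1, "dx": 0, "dy": 0, "dz": 0, "ax": 0, "ay": 0, "az": 0},
], newtons=10)

```text
clock: 6.92
position: [0.3417, -0.3073, 0.0359]
tcp_rot: [-180.0, 0.0, 3.0]
contact_force: [0.4, -0.0, 0.3]
gripper_width: 0.0045
```

Emit:
apply_moves([
  {"grip": 0, "dx": 0.001, "dy": 0.0, "dz": 0, "ax": 0, "ay": 0, "az": 0},
  {"grip": 0, "dx": 0, "dy": 0.001, "dz": 0, "ax": 0, "ay": 0, "az": 0},
  {"grip": 0, "dx": 0, "dy": 0, "dz": 0, "ax": 0, "ay": 0, "az": 0},
  {"grip": 0, "dx": 0, "dy": 0, "dz": 0.01, "ax": 0, "ay": 0, "az": 0},
  {"grip": 0, "dx": 0, "dy": 0, "dz": 0.01, "ax": 0, "ay": 0, "az": 0},
  {"grip": 0, "dx": 0, "dy": 0, "dz": 0.01, "ax": 0, "ay": 0, "az": 0},
], newtons=10)

```text
clock: 7.68
position: [0.3425, -0.308, 0.0049]
tcp_rot: [-180.0, 0.0, 3.0]
contact_force: [-0.9, -0.7, -0.8]
gripper_width: 0.0429
```

```bash
python3 tips.py t4 side wrist
```

```text
7.675 [ 0.34248393 -0.30801533  0.0048935 ] [-1.79966788e+02  4.09322313e-02  2.96900788e+00] 0.04294582031037001 [  9.7  27.5  33.9 127.5 -28.7  32.5 -21.8]
side 224 253
wrist 227 193
```

View pics/t4.png

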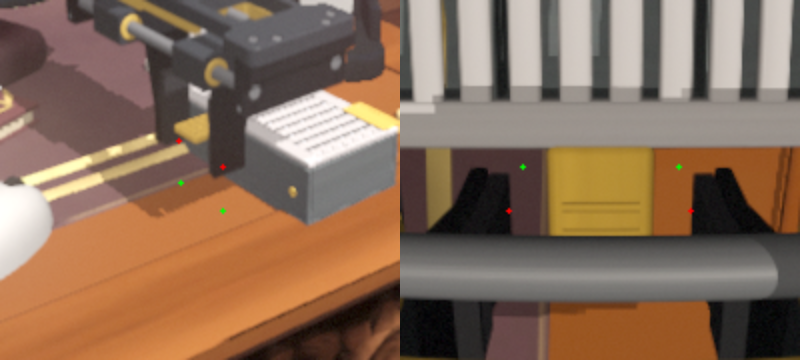

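Run:
```python
import numpy as np
t=0.05+np.arange(14)*.1385
for a,b in zip(t,t[1:]): print(round(b,2),round(.099*(np.cos(a)-np.cos(b)),4),round(-.099*(np.sin(b)-np.sin(a)),4))
```

```text
0.19 0.0016 -0.0136
0.33 0.0035 -0.0132
0.47 0.0053 -0.0126
0.6 0.007 -0.0118
0.74 0.0085 -0.0107
0.88 0.0099 -0.0094
1.02 0.0111 -0.008
1.16 0.0121 -0.0064
1.3 0.0129 -0.0046
1.44 0.0134 -0.0028
1.57 0.0137 -0.0009
1.71 0.0137 0.001
1.85 0.0134 0.0029
```

Emit:
apply_moves([
  {"grip": -1, "dx": 0, "dy": 0, "dz": 0, "ax": 0, "ay": 0, "az": 0},
  {"grip": -1, "dx": 0, "dy": 0, "dz": 0, "ax": 0, "ay": 0, "az": 0},
  {"grip": -1, "dx": 0, "dy": 0, "dz": 0, "ax": 0, "ay": 0, "az": 0},
], newtons=12)

```text
clock: 8.15
position: [0.3428, -0.3076, 0.006]
tcp_rot: [-179.9, -0.0, 3.0]
contact_force: [1.2, 4.1, -0.4]
gripper_width: 0.0218
```

Gripped at 22 mm (tab width). Swing the lid.

Emit:
apply_moves([
  {"grip": -1, "dx": 0.0015, "dy": 0, "dz": -0.0135, "ax": 0, "ay": 0, "az": 0},
  {"grip": -1, "dx": 0.0035, "dy": 0, "dz": -0.013, "ax": 0, "ay": 0, "az": 0},
  {"grip": -1, "dx": 0.0053, "dy": 0, "dz": -0.0126, "ax": 0, "ay": 0, "az": 0},
  {"grip": -1, "dx": 0.007, "dy": 0, "dz": -0.0118, "ax": 0, "ay": 0, "az": 0},
  {"grip": -1, "dx": 0.0085, "dy": 0, "dz": -0.0107, "ax": 0, "ay": 0, "az": 0},
  {"grip": -1, "dx": 0.01, "dy": 0, "dz": -0.0094, "ax": 0, "ay": 0, "az": 0},
  {"grip": -1, "dx": 0.011, "dy": 0, "dz": -0.008, "ax": 0, "ay": 0, "az": 0},
], newtons=12)

```text
clock: 9.02
position: [0.3893, -0.305, 0.0855]
tcp_rot: [-179.9, 0.1, 3.0]
contact_force: [-2.2, 3.0, -1.8]
gripper_width: 0.0218
```

```bash
python3 tips.py t5 side
```

```text
9.025 [ 0.38928404 -0.30504514  0.0855471 ] [-1.79891351e+02  7.29338210e-02  2.96544961e+00] 0.021754918640312967 [  0.6  22.3  40.8 120.4 -20.8  44.4 -32.6]
side 253 184
```

View pics/t5.png

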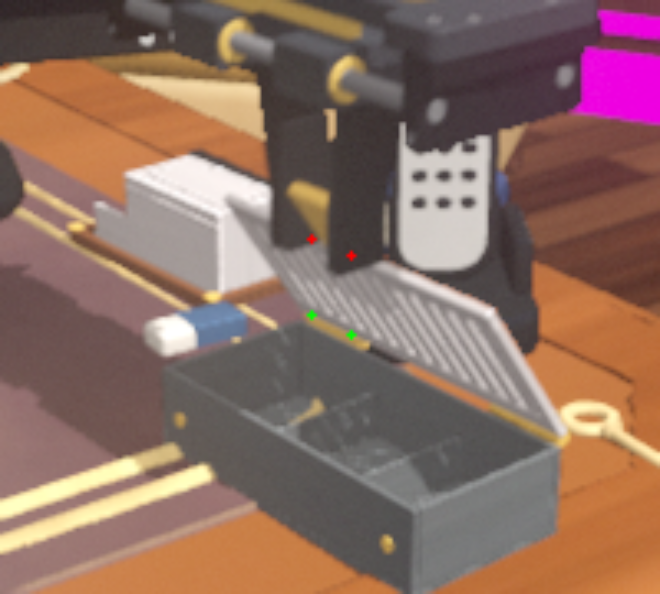

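Run:
```python
from plan import *
import json
m={k:np.array(v) for k,v in json.load(open('w3.json')).items()}
im=cv2.imread('pics/w3.png');cv2.imwrite('pics/w3p.png',cv2.resize(im[20:140,170:310],None,fx=5,fy=5,interpolation=cv2.INTER_CUBIC))
```

```text
(no output)
```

View pics/w3p.png

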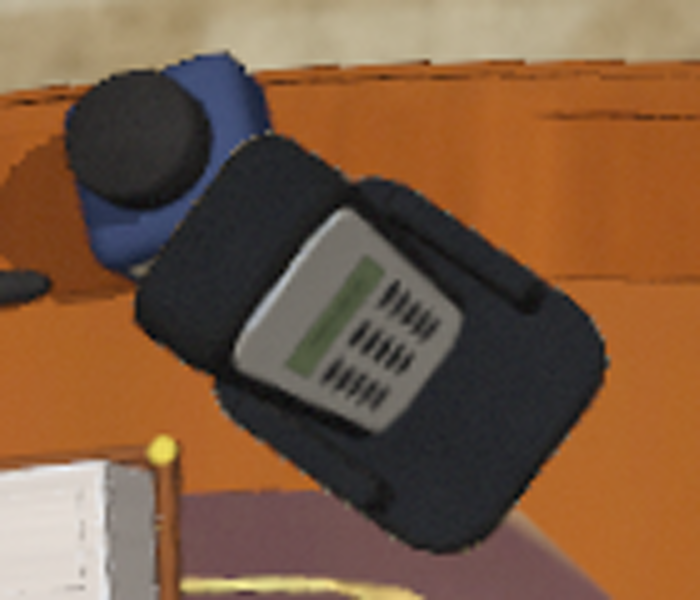

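Run:
```python
from plan import *
import json
m={k:np.array(v) for k,v in json.load(open('w3.json')).items()}
for u,v,z in((235,360,.185),(350,210,.185),(140,300,.19),(380,430,.05),(460,320,.05),(440,550,.02),(600,350,.02),(380,500,.06)):
    print(u,v,z,plane('wrist',170+u/5,20+v/5,z,m).round(3))
```

```text
235 360 0.185 [ 0.507 -0.207  0.185]
350 210 0.185 [ 0.537 -0.229  0.185]
140 300 0.19 [ 0.519 -0.188  0.19 ]
380 430 0.05 [ 0.506 -0.207  0.05 ]
460 320 0.05 [ 0.537 -0.227  0.05 ]
440 550 0.02 [ 0.475 -0.219  0.02 ]
600 350 0.02 [ 0.533 -0.262  0.02 ]
380 500 0.06 [ 0.487 -0.21   0.06 ]
```

Emit:
apply_moves([
  {"grip": -1, "dx": 0.012, "dy": 0, "dz": -0.0064, "ax": 0, "ay": 0, "az": 0},
  {"grip": -1, "dx": 0.013, "dy": 0, "dz": -0.0046, "ax": 0, "ay": 0, "az": 0},
  {"grip": -1, "dx": 0.0135, "dy": 0, "dz": -0.0028, "ax": 0, "ay": 0, "az": 0},
  {"grip": -1, "dx": 0.0137, "dy": 0, "dz": -0.0009, "ax": 0, "ay": 0, "az": 0},
  {"grip": -1, "dx": 0.014, "dy": 0, "dz": 0.001, "ax": 0, "ay": 0, "az": 0},
  {"grip": -1, "dx": 0, "dy": 0, "dz": 0, "ax": 0, "ay": 0, "az": 0},
], newtons=12)

```text
clock: 9.82
position: [0.4581, -0.3013, 0.0986]
tcp_rot: [-180.0, -0.1, 3.1]
contact_force: [1.2, 5.0, 1.2]
gripper_width: 0.0216
```

```bash
python3 tips.py t6 scene side
```

```text
9.825 [ 0.4580605  -0.30134816  0.09861831] [-1.79976972e+02 -1.08771647e-01  3.08877148e+00] 0.021648592604167474 [ -1.5  25.8  39.9 113.1 -21.9  48.7 -36.6]
scene 283 184
side 293 161
```

View pics/t6.png

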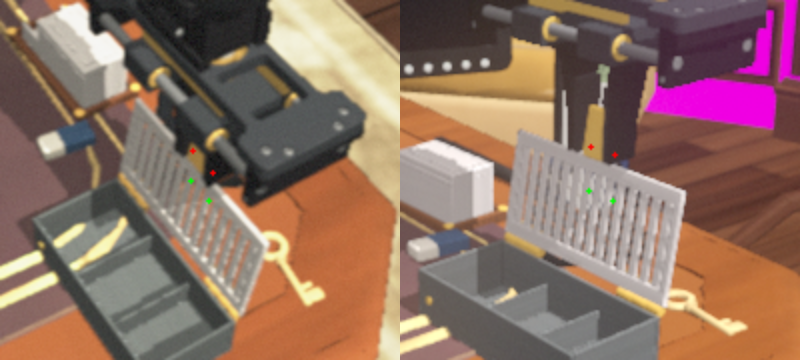

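Emit:
apply_moves([
  {"grip": 0, "dx": 0, "dy": 0, "dz": 0, "ax": 0, "ay": 0, "az": 0},
  {"grip": 0, "dx": 0, "dy": 0, "dz": 0, "ax": 0, "ay": 0, "az": 0},
  {"grip": 0, "dx": 0, "dy": 0, "dz": -0.02, "ax": 0, "ay": 0, "az": 0},
  {"grip": 0, "dx": 0, "dy": 0, "dz": -0.05, "ax": 0, "ay": 0, "az": 0},
  {"grip": 0, "dx": 0, "dy": 0, "dz": -0.05, "ax": 0, "ay": 0, "az": 0},
  {"grip": 0.4, "dx": 0, "dy": 0, "dz": -0.05, "ax": 0, "ay": 0, "az": 0},
  {"grip": 0.4, "dx": 0, "dy": 0, "dz": -0.03, "ax": 0, "ay": 0, "az": 0},
])

```text
clock: 10.8
position: [0.456, -0.3045, 0.3018]
tcp_rot: [179.8, -0.3, 2.9]
contact_force: [0.0, 0.4, -0.2]
gripper_width: 0.0559
```

Run:
```python
from plan import *
s=sense();p,r=cur();print(p,s['tcp_rot'],s['joint_pos'].round(1))
q=np.array([.4760,-.0895,.20]);n=11;w=[]
for i in range(1,n+1):
    t=i/n;a=p+(q-p)*t;a[2]=p[2] if i<7 else p[2]+(q[2]-p[2])*(i-6)/(n-6)
    w.append((a,down(3.1+(93.1-3.1)*t)))
show(rows(w))
snap('scene','sc7')
```

```text
[ 0.45598704 -0.30453776  0.30178259] [179.81909222  -0.26887294   2.85829232] [ -9.4  12.6  47.   99.7  -9.7  71.6 -47.2]
[{"dx": 0.0028, "dy": -0.0194, "ax": 0.0035, "ay": -0.0045, "az": -0.147}, {"dx": 0.0056, "dy": -0.0189, "az": -0.1428}, {"dx": 0.0082, "dy": -0.0178, "az": -0.1428}, {"dx": 0.0107, "dy": -0.0164, "az": -0.1428}, {"dx": 0.0129, "dy": -0.0148, "az": -0.1428}, {"dx": 0.0149, "dy": -0.0128, "az": -0.1428}, {"dx": 0.0166, "dy": -0.0106, "dz": 0.0203, "az": -0.1428}, {"dx": 0.0179, "dy": -0.008, "dz": 0.0204, "az": -0.1428}]
[{"dx": 0.0188, "dy": -0.0055, "dz": 0.0203, "az": -0.1428}, {"dx": 0.0195, "dy": -0.0027, "dz": 0.0204, "az": -0.1428}, {"dx": 0.0196, "dz": 0.0203, "az": -0.1428}]
```

View pics/sc7.png

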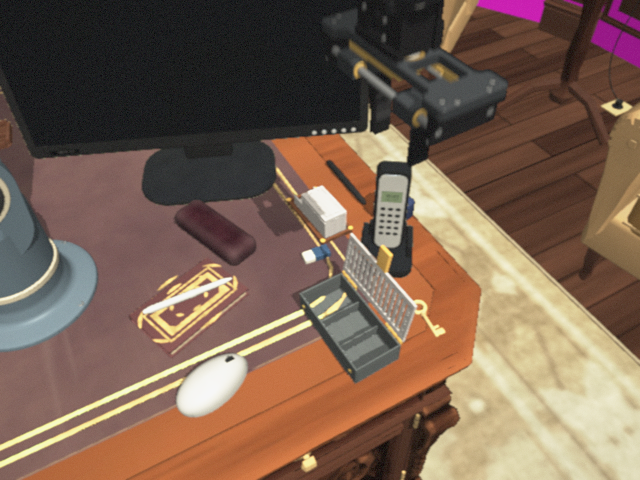

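Emit:
apply_moves([
  {"grip": 0.4, "dx": 0.003, "dy": -0.0195, "dz": 0, "ax": 0, "ay": 0, "az": -0.145},
  {"grip": 0.4, "dx": 0.0055, "dy": -0.019, "dz": 0, "ax": 0, "ay": 0, "az": -0.143},
  {"grip": 0.4, "dx": 0.008, "dy": -0.018, "dz": 0, "ax": 0, "ay": 0, "az": -0.143},
  {"grip": 0.4, "dx": 0.0105, "dy": -0.0165, "dz": 0, "ax": 0, "ay": 0, "az": -0.143},
  {"grip": 0.4, "dx": 0.013, "dy": -0.015, "dz": 0, "ax": 0, "ay": 0, "az": -0.143},
  {"grip": 0.4, "dx": 0.015, "dy": -0.013, "dz": 0, "ax": 0, "ay": 0, "az": -0.143},
  {"grip": 0.4, "dx": 0.0165, "dy": -0.0105, "dz": 0.02, "ax": 0, "ay": 0, "az": -0.143},
  {"grip": 0.4, "dx": 0.018, "dy": -0.008, "dz": 0.02, "ax": 0, "ay": 0, "az": -0.143},
])

```text
clock: 11.85
position: [0.4701, -0.1459, 0.2584]
tcp_rot: [179.8, -0.0, 68.8]
contact_force: [-0.2, 0.0, 0.2]
gripper_width: 0.0608
```

Emit:
apply_moves([
  {"grip": 0.4, "dx": 0.019, "dy": -0.0055, "dz": 0.02, "ax": 0, "ay": 0, "az": -0.143},
  {"grip": 0.4, "dx": 0.0195, "dy": -0.003, "dz": 0.02, "ax": 0, "ay": 0, "az": -0.143},
  {"grip": 0.4, "dx": 0.0195, "dy": 0, "dz": 0.02, "ax": 0, "ay": 0, "az": -0.143},
  {"grip": 0.4, "dx": 0, "dy": 0, "dz": 0, "ax": 0, "ay": 0, "az": 0},
  {"grip": 0.4, "dx": 0, "dy": 0, "dz": 0, "ax": 0, "ay": 0, "az": 0},
])

```text
clock: 12.48
position: [0.4753, -0.0881, 0.1994]
tcp_rot: [179.9, 0.1, 93.0]
contact_force: [0.5, -0.4, -0.7]
gripper_width: 0.0608
```

Run:
```python
from plan import *
s=sense();print(s['clock'],s['position'],s['tcp_rot'],s['joint_pos'].round(1),s['gripper_width'])
m=camera_model('wrist');im=snap('wrist','w8')
import json;json.dump({k:np.array(v).tolist() for k,v in m.items()},open('w8.json','w'))
cv2.imwrite('pics/w8z.png',cv2.resize(im[150:350,210:450],None,fx=3.2,fy=3.2,interpolation=cv2.INTER_CUBIC)[:600])
```

```text
12.475 [ 0.47529867 -0.08809818  0.19944571] [1.79892706e+02 5.27907181e-02 9.29922463e+01] [-19.    9.1  27.7 114.7  -5.   57.2  14.1] 0.06081312648393709
```

View pics/w8z.png

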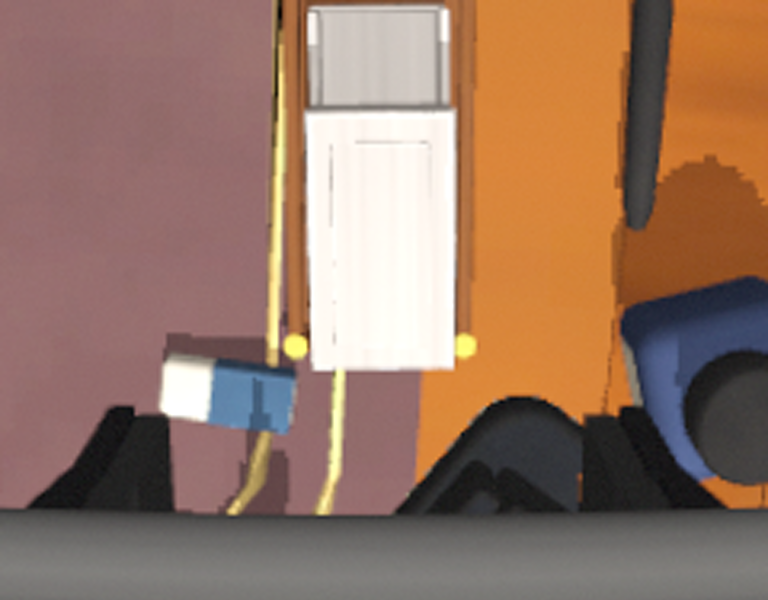

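Run:
```python
from plan import *
import json
m={k:np.array(v) for k,v in json.load(open('w8.json')).items()}
B=lambda u,v,z: plane('wrist',210+u/3.2,150+v/3.2,z,m).round(4)
for a in((305,108,.049),(455,108,.049),(313,368,.049),(453,368,.049),(297,346,.012),(464,346,.012),(310,8,.03),(448,8,.03)): print(a,B(*a))
p,r=cur();print(p,rows([([.4765,-.0895,0.0],down(93.1))]))
```

```text
(305, 108, 0.049) [ 0.4542 -0.0528  0.049 ]
(455, 108, 0.049) [ 0.4961 -0.0506  0.049 ]
(313, 368, 0.049) [ 0.4596 -0.1288  0.049 ]
(453, 368, 0.049) [ 0.5007 -0.1267  0.049 ]
(297, 346, 0.012) [ 0.4528 -0.1339  0.012 ]
(464, 346, 0.012) [ 0.507  -0.1312  0.012 ]
(310, 8, 0.03) [ 0.4534 -0.0251  0.03  ]
(448, 8, 0.03) [ 0.4937 -0.023   0.03  ]
[ 0.47538087 -0.08814915  0.19962578] [{'dx': -0.0013, 'dy': 0.0006, 'dz': 0.1996, 'ax': 0.0022, 'ay': 0.0008, 'az': -0.0018}]
```

Emit:
apply_moves([
  {"grip": 0.4, "dx": -0.0015, "dy": 0.0022, "dz": 0.04, "ax": 0, "ay": 0, "az": -0.015},
  {"grip": 0.4, "dx": 0, "dy": 0, "dz": 0.05, "ax": 0, "ay": 0, "az": 0},
  {"grip": 0.4, "dx": 0, "dy": 0, "dz": 0.05, "ax": 0, "ay": 0, "az": 0},
  {"grip": 0.4, "dx": 0, "dy": 0, "dz": 0.03, "ax": 0, "ay": 0, "az": 0},
  {"grip": 0.4, "dx": 0, "dy": 0, "dz": 0.02, "ax": 0, "ay": 0, "az": 0},
  {"grip": 0.4, "dx": 0, "dy": 0, "dz": 0.0095, "ax": 0, "ay": 0, "az": 0},
  {"grip": 0.4, "dx": 0, "dy": 0, "dz": 0, "ax": 0, "ay": 0, "az": 0},
])

```text
clock: 13.4
position: [0.4774, -0.0886, -0.0006]
tcp_rot: [180.0, 0.0, 94.0]
contact_force: [0.1, 0.6, 1.1]
gripper_width: 0.0607
```

```bash
python3 tips.py t9 scene side
```

```text
13.4 [ 0.4773908  -0.08858476 -0.00061074] [1.79970964e+02 1.90018637e-02 9.39927660e+01] 0.060714447737282816 [-11.2  27.5  20.9 124.  -18.4  31.4  27.4]
scene 223 132
side 215 176
```

View pics/t9.png

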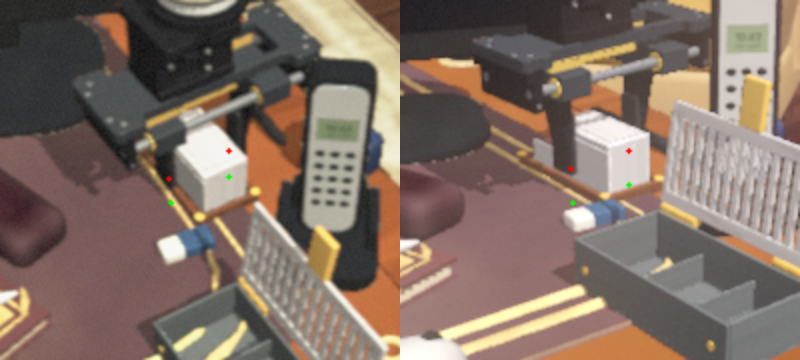

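Emit:
apply_moves([
  {"grip": -1, "dx": 0, "dy": 0, "dz": 0, "ax": 0, "ay": 0, "az": 0},
  {"grip": -1, "dx": 0, "dy": 0, "dz": 0, "ax": 0, "ay": 0, "az": 0},
  {"grip": -1, "dx": 0, "dy": 0, "dz": 0, "ax": 0, "ay": 0, "az": 0},
  {"grip": -1, "dx": 0, "dy": 0, "dz": -0.01, "ax": 0, "ay": 0, "az": 0},
  {"grip": -1, "dx": 0, "dy": 0, "dz": -0.02, "ax": 0, "ay": 0, "az": 0},
  {"grip": -1, "dx": 0, "dy": 0, "dz": -0.03, "ax": 0, "ay": 0, "az": 0},
], newtons=35)

```text
clock: 14.25
position: [0.4758, -0.0878, 0.0593]
tcp_rot: [-179.8, -0.0, 94.1]
contact_force: [-0.0, -0.6, -2.6]
gripper_width: 0.0415
```

```bash
python3 tips.py t10 scene side
```

```text
14.25 [ 0.47579616 -0.08780974  0.0593183 ] [-1.79846387e+02 -1.15045922e-02  9.40602989e+01] 0.041495819421543435 [-14.8  21.4  24.8 122.3 -14.   39.2  23.5]
scene 221 107
side 213 142
```

View pics/t10.png

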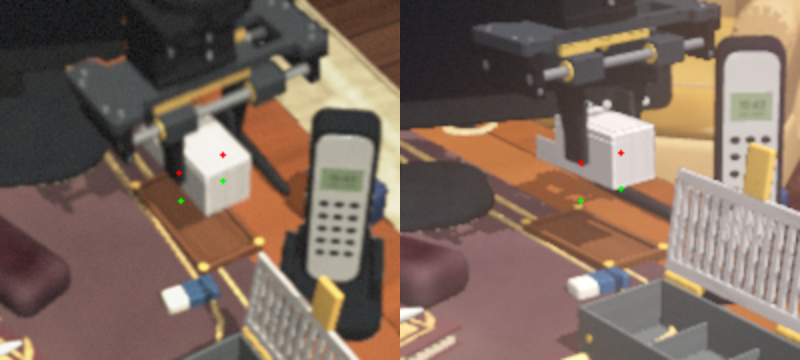

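```bash
cat > pour.py <<'E'
from plan import *
C=np.array([.4025,-.305,0]);CY=3.1
L=np.array([.065,0,-.0086])
def loc(x,y,z): return C+R.from_euler('z',CY,degrees=True).apply([x,y,0])+[0,0,z]
def tp(lx,ly,lz,tilt,yaw=CY):
    r=down(yaw)*R.from_rotvec([0,-np.radians(tilt),0])
    return loc(lx,ly,lz)-r.apply(L),r
def seg(a,b,n,zf=None):
    from scipy.spatial.transform import Slerp
    sl=Slerp([0,1],R.concatenate([a[1],b[1]]));o=[]
    for i in range(1,n+1):
        t=i/n;o.append((a[0]+(b[0]-a[0])*t,sl(t)))
    return o
E
python3 - <<'E'
from pour import *
p,r=cur();w=[]
a=(p+[0,0,.16],down(94)) 
w+=seg((p,r),a,5)
b=tp(-.012,-.049,.19,0)
w+=seg(a,b,14)
c=tp(-.012,-.049,.06,15);w+=seg(b,c,6)
show(rows(w));print(b[0],c[0])
E
```

```text
[{"dz": -0.032, "ax": 0.0011}, {"dz": -0.032, "ax": 0.0012}, {"dz": -0.032, "ax": 0.0011}, {"dz": -0.032, "ax": 0.0012}, {"dz": -0.032, "ax": 0.0011}, {"dx": -0.0184, "dy": -0.0121, "dz": 0.0029, "az": 0.1133}, {"dx": -0.0198, "dy": -0.01, "dz": 0.0029, "az": 0.1133}, {"dx": -0.0207, "dy": -0.0076, "dz": 0.0028, "az": 0.1133}]
[{"dx": -0.0214, "dy": -0.0052, "dz": 0.0029, "az": 0.1133}, {"dx": -0.0219, "dy": -0.0028, "dz": 0.0029, "az": 0.1134}, {"dx": -0.0221, "dz": 0.0028, "az": 0.1133}, {"dx": -0.022, "dy": 0.0022, "dz": 0.0029, "az": 0.1133}, {"dx": -0.0215, "dy": 0.0047, "dz": 0.0029, "az": 0.1133}, {"dx": -0.0209, "dy": 0.0071, "dz": 0.0029, "az": 0.1133}, {"dx": -0.02, "dy": 0.0094, "dz": 0.0028, "az": 0.1134}, {"dx": -0.0188, "dy": 0.0116, "dz": 0.0029, "az": 0.1133}]
[{"dx": -0.0173, "dy": 0.0137, "dz": 0.0029, "az": 0.1133}, {"dx": -0.0157, "dy": 0.0155, "dz": 0.0029, "az": 0.1133}, {"dx": -0.0138, "dy": 0.0172, "dz": 0.0028, "az": 0.1134}, {"dz": 0.0189, "ay": -0.0437}, {"dx": 0.0008, "dz": 0.0188, "ay": -0.0436}, {"dx": 0.0016, "dz": 0.0187, "ay": -0.0436}, {"dx": 0.0025, "dz": 0.0187, "ay": -0.0437}, {"dx": 0.0032, "dz": 0.0185, "ay": -0.0436}]
[{"dx": 0.0041, "dz": 0.0184, "ay": -0.0436}]
[ 0.32826254 -0.35809237  0.1814    ] [ 0.32825153 -0.35809296  0.06851628]
```

Emit:
apply_moves([
  {"grip": -1, "dx": 0, "dy": 0, "dz": -0.032, "ax": 0, "ay": 0, "az": 0},
  {"grip": -1, "dx": 0, "dy": 0, "dz": -0.032, "ax": 0.003, "ay": 0, "az": 0},
  {"grip": -1, "dx": 0, "dy": 0, "dz": -0.032, "ax": 0.003, "ay": 0, "az": 0},
  {"grip": -1, "dx": 0, "dy": 0, "dz": -0.032, "ax": 0, "ay": 0, "az": 0},
  {"grip": -1, "dx": 0, "dy": 0, "dz": -0.032, "ax": 0, "ay": 0, "az": 0},
  {"grip": -1, "dx": -0.0185, "dy": -0.012, "dz": 0.003, "ax": 0, "ay": 0, "az": 0.1135},
  {"grip": -1, "dx": -0.02, "dy": -0.01, "dz": 0.003, "ax": 0, "ay": 0, "az": 0.1135},
  {"grip": -1, "dx": -0.0205, "dy": -0.0075, "dz": 0.003, "ax": 0, "ay": 0, "az": 0.1135},
], newtons=35)

```text
clock: 15.35
position: [0.4441, -0.1461, 0.2092]
tcp_rot: [-179.6, 0.1, 74.4]
contact_force: [0.5, -0.5, -2.9]
gripper_width: 0.0413
```

Emit:
apply_moves([
  {"grip": -1, "dx": -0.0215, "dy": -0.005, "dz": 0.003, "ax": 0, "ay": 0, "az": 0.1135},
  {"grip": -1, "dx": -0.022, "dy": -0.003, "dz": 0.003, "ax": 0, "ay": 0, "az": 0.1135},
  {"grip": -1, "dx": -0.022, "dy": 0, "dz": 0.003, "ax": 0, "ay": 0, "az": 0.1135},
  {"grip": -1, "dx": -0.022, "dy": 0.002, "dz": 0.003, "ax": 0, "ay": 0, "az": 0.1135},
  {"grip": -1, "dx": -0.0215, "dy": 0.0045, "dz": 0.003, "ax": 0, "ay": 0, "az": 0.1135},
  {"grip": -1, "dx": -0.021, "dy": 0.007, "dz": 0.003, "ax": 0, "ay": 0, "az": 0.1135},
  {"grip": -1, "dx": -0.02, "dy": 0.0095, "dz": 0.003, "ax": 0, "ay": 0, "az": 0.1135},
  {"grip": -1, "dx": -0.019, "dy": 0.0115, "dz": 0.003, "ax": 0, "ay": 0, "az": 0.1135},
])

```text
clock: 16.35
position: [0.3576, -0.3, 0.1858]
tcp_rot: [-179.8, 0.4, 22.3]
contact_force: [-0.1, -0.9, -2.7]
gripper_width: 0.0416
```

Emit:
apply_moves([
  {"grip": -1, "dx": -0.0175, "dy": 0.0135, "dz": 0.003, "ax": 0, "ay": 0, "az": 0.1135},
  {"grip": -1, "dx": -0.0155, "dy": 0.0155, "dz": 0.003, "ax": 0, "ay": 0, "az": 0.1135},
  {"grip": -1, "dx": -0.014, "dy": 0.017, "dz": 0.003, "ax": 0, "ay": 0, "az": 0.1135},
  {"grip": -1, "dx": 0, "dy": 0, "dz": 0, "ax": 0, "ay": 0, "az": 0},
  {"grip": -1, "dx": 0, "dy": 0, "dz": 0, "ax": 0, "ay": 0, "az": 0},
])

```text
clock: 16.98
position: [0.3261, -0.3564, 0.1775]
tcp_rot: [-179.9, 0.4, 3.1]
contact_force: [0.2, 0.8, -3.0]
gripper_width: 0.0418
```

```bash
cat > look.py <<'E'
from pour import *
import sys
s=sense();p,r=cur();m=camera_model('wrist');print(s['clock'],p.round(4),s['tcp_rot'].round(2),'q',s['joint_pos'].round(1),'w',s['gripper_width'],s['contact_force'].round(1))
lip=p+r.apply(L);print('lip local',(R.from_euler('z',-CY,degrees=True).apply(lip-C)).round(4),'tilt',np.degrees(np.arcsin(-r.apply([1,0,0])[2])).round(2))
n=sys.argv[1];im=[snap(k,n+k) for k in sys.argv[2:]]
def crop(k,i):
    if k=='wrist':return cv2.resize(i[0:340,140:500],(530,500))
    a=proj(k,loc(0,0,.03)) if k!='wrist' else 0
    x0=int(np.clip(a[0]-90,0,460));y0=int(np.clip(a[1]-110,0,310));return cv2.resize(i[y0:y0+170,x0:x0+180],(530,500))
o=[crop(k,i) for k,i in zip(sys.argv[2:],im)]
o=np.hstack(o)
if o.shape[1]>800:o=cv2.resize(o,None,fx=800/o.shape[1],fy=800/o.shape[1])
cv2.imwrite(f'pics/{n}.png',o)
E
python3 look.py a1 wrist scene
python3 - <<'E'
from pour import *
c=tp(-.012,-.049,.06,15);show(rows(seg(cur(),c,6)))
E
```

```text
16.975 [ 0.3261 -0.3564  0.1775] [-179.93    0.38    3.13] q [ -1.5  14.1  52.2 116.8 -13.2  55.5 -29.4] w 0.04178134030793732 [ 0.2  0.8 -3. ]
lip local [-0.014  -0.0472  0.1857] tilt 0.38
[{"dz": 0.0182, "ay": -0.0426}, {"dx": 0.0011, "dz": 0.0182, "ay": -0.0427}, {"dx": 0.002, "dz": 0.0181, "ay": -0.0426}, {"dx": 0.0027, "dz": 0.018, "ay": -0.0426}, {"dx": 0.0034, "dz": 0.0179, "ay": -0.0427}, {"dx": 0.0043, "dz": 0.0178, "ay": -0.0426}]
```

View pics/a1.png

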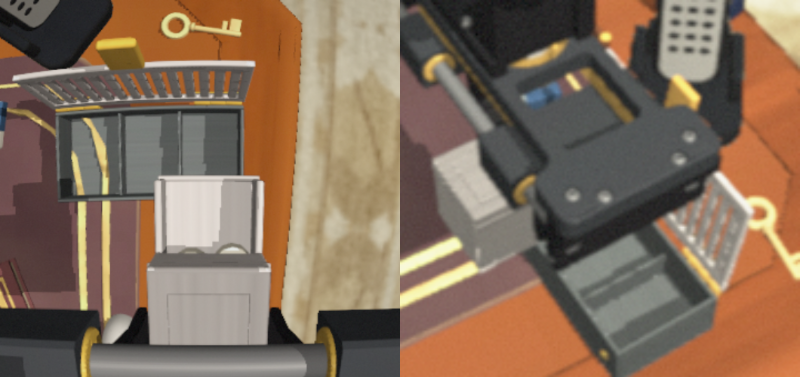

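Emit:
apply_moves([
  {"grip": -1, "dx": 0, "dy": 0.001, "dz": 0.018, "ax": 0, "ay": -0.0426, "az": 0},
  {"grip": -1, "dx": 0.001, "dy": 0, "dz": 0.018, "ax": 0, "ay": -0.0426, "az": 0},
  {"grip": -1, "dx": 0.002, "dy": 0, "dz": 0.018, "ax": 0, "ay": -0.0426, "az": 0},
  {"grip": -1, "dx": 0.003, "dy": 0, "dz": 0.018, "ax": 0, "ay": -0.0426, "az": 0},
  {"grip": -1, "dx": 0.0035, "dy": 0, "dz": 0.018, "ax": 0, "ay": -0.0426, "az": 0},
  {"grip": -1, "dx": 0.0045, "dy": 0, "dz": 0.018, "ax": 0, "ay": -0.0426, "az": 0},
  {"grip": -1, "dx": 0, "dy": 0, "dz": 0, "ax": 0, "ay": 0, "az": 0},
])

```text
clock: 17.95
position: [0.3288, -0.3569, 0.0676]
tcp_rot: [-179.9, 15.1, 3.3]
contact_force: [-0.2, 0.6, -2.3]
gripper_width: 0.0417
```

```bash
python3 look.py a2 wrist side
python3 - <<'E'
from pour import *
# incremental tilt about lip: shift for ay=-d
for d in(2,3,5,8):
    r=R.from_rotvec([0,-np.radians(d),0]);print(d,round(np.radians(d),4),(L-r.apply(L)).round(4))
E
```

```text
17.95 [ 0.3288 -0.3569  0.0676] [-179.89   15.09    3.27] q [  0.4  32.5  47.9 115.5 -15.4  53.  -30.7] w 0.04174119548630419 [-0.2  0.6 -2.3]
lip local [-0.0114 -0.0476  0.0589] tilt 15.09
2 0.0349 [-0.0003  0.     -0.0023]
3 0.0524 [-0.0004  0.     -0.0034]
5 0.0873 [-0.0005  0.     -0.0057]
8 0.1396 [-0.0006  0.     -0.0091]
```

View pics/a2.png

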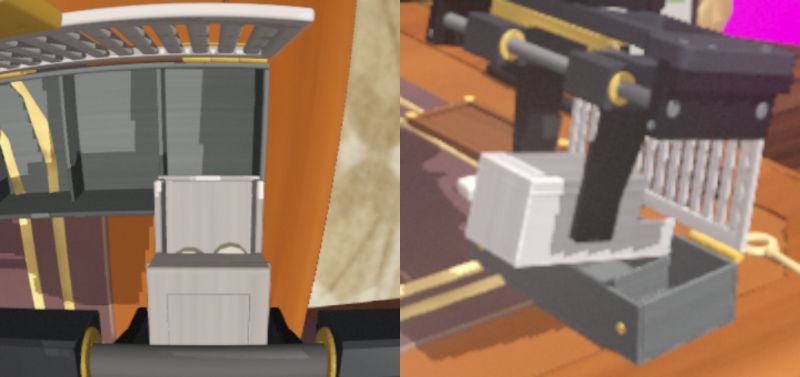

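Emit:
apply_moves([
  {"grip": -1, "dx": -0.0004, "dy": 0.001, "dz": -0.0034, "ax": 0, "ay": -0.0524, "az": 0},
  {"grip": -1, "dx": -0.0004, "dy": 0, "dz": -0.0034, "ax": 0, "ay": -0.0524, "az": 0},
  {"grip": -1, "dx": -0.0004, "dy": 0, "dz": -0.0034, "ax": 0, "ay": -0.0524, "az": 0},
  {"grip": -1, "dx": 0, "dy": 0, "dz": 0, "ax": 0, "ay": 0, "az": 0},
])

```text
clock: 18.55
position: [0.3313, -0.3595, 0.0794]
tcp_rot: [179.9, 23.8, 3.1]
contact_force: [0.7, 0.0, -2.5]
gripper_width: 0.0416
```

```bash
python3 look.py a3 wrist
```

```text
18.55 [ 0.3313 -0.3595  0.0794] [179.94  23.83   3.1 ] q [ -2.3  37.2  49.7 110.5 -11.4  61.  -34.8] w 0.041602999990615605 [ 0.7  0.  -2.5]
lip local [-0.0111 -0.0505  0.061 ] tilt 23.83
```

View pics/a3.png

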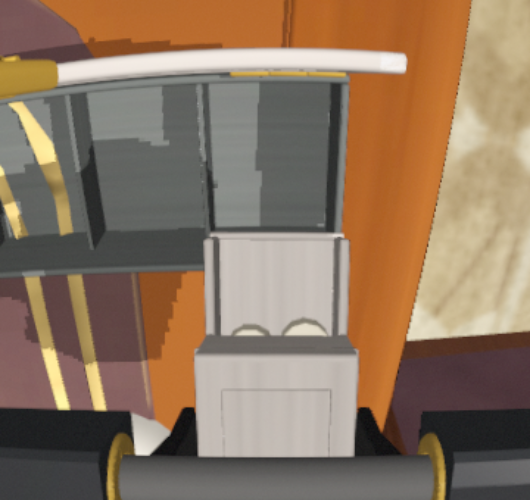

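Emit:
apply_moves([
  {"grip": -1, "dx": -0.0003, "dy": 0, "dz": -0.0023, "ax": 0, "ay": -0.035, "az": 0},
  {"grip": -1, "dx": 0, "dy": 0, "dz": 0, "ax": 0, "ay": 0, "az": 0},
])

```text
clock: 18.85
position: [0.3311, -0.3592, 0.0811]
tcp_rot: [180.0, 26.0, 3.1]
contact_force: [0.1, 0.5, -3.8]
gripper_width: 0.0416
```

```bash
python3 look.py a4 wrist
```

```text
18.85 [ 0.3311 -0.3592  0.0811] [179.99  25.97   3.06] q [ -2.7  38.4  50.  109.4 -10.6  62.8 -35.5] w 0.04155055354780009 [ 0.1  0.5 -3.8]
lip local [-0.012  -0.0503  0.0604] tilt 25.97
```

View pics/a4.png

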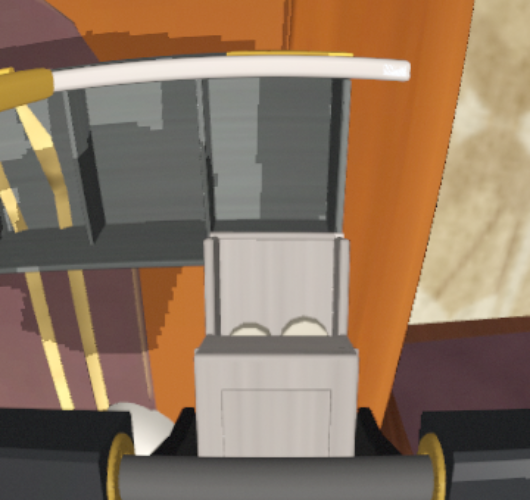

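Emit:
apply_moves([
  {"grip": -1, "dx": -0.0003, "dy": 0, "dz": -0.0023, "ax": 0, "ay": -0.035, "az": 0},
  {"grip": -1, "dx": 0, "dy": 0, "dz": 0, "ax": 0, "ay": 0, "az": 0},
])

```text
clock: 19.15
position: [0.3321, -0.3591, 0.083]
tcp_rot: [180.0, 28.0, 3.1]
contact_force: [-0.0, -0.7, -2.7]
gripper_width: 0.042
```

```bash
python3 look.py a5 wrist
```

```text
19.15 [ 0.3321 -0.3591  0.083 ] [179.99  28.03   3.1 ] q [ -3.1  39.6  50.1 108.3  -9.8  64.5 -36.2] w 0.04196477839497466 [-0.  -0.7 -2.7]
lip local [-0.0118 -0.0502  0.0601] tilt 28.03
```

View pics/a5.png

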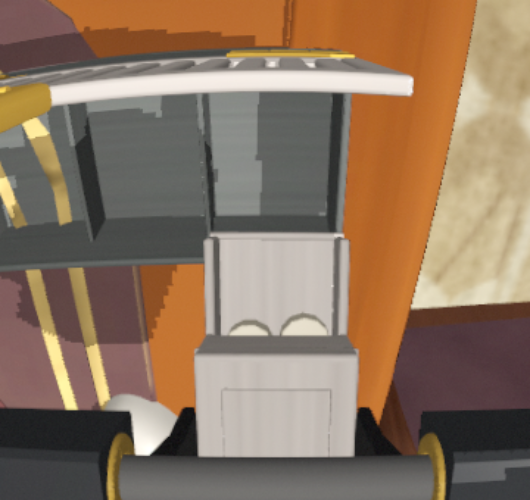

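Emit:
apply_moves([
  {"grip": -1, "dx": -0.0003, "dy": 0, "dz": -0.0023, "ax": 0, "ay": -0.035, "az": 0},
  {"grip": -1, "dx": 0, "dy": 0, "dz": 0, "ax": 0, "ay": 0, "az": 0},
])

```text
clock: 19.45
position: [0.3329, -0.359, 0.0852]
tcp_rot: [180.0, 30.0, 3.1]
contact_force: [-0.3, 0.3, -2.5]
gripper_width: 0.0421
```

```bash
python3 look.py a6 wrist
```

```text
19.45 [ 0.3329 -0.359   0.0852] [179.99  30.04   3.11] q [ -3.5  40.8  50.3 107.2  -9.1  66.3 -36.8] w 0.042085514995850344 [-0.3  0.3 -2.5]
lip local [-0.0118 -0.0502  0.0601] tilt 30.04
```

View pics/a6.png

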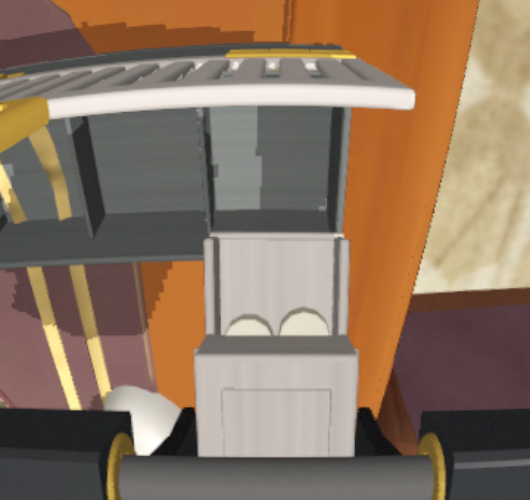

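Emit:
apply_moves([
  {"grip": -1, "dx": -0.003, "dy": 0, "dz": 0, "ax": 0, "ay": 0, "az": 0},
  {"grip": -1, "dx": 0.003, "dy": 0, "dz": 0, "ax": 0, "ay": 0, "az": 0},
  {"grip": -1, "dx": -0.003, "dy": 0, "dz": 0, "ax": 0, "ay": 0, "az": 0},
  {"grip": -1, "dx": 0.003, "dy": 0, "dz": 0, "ax": 0, "ay": 0, "az": 0},
])

```text
clock: 20.0
position: [0.3316, -0.3593, 0.0857]
tcp_rot: [180.0, 30.0, 3.0]
contact_force: [-0.2, 0.2, -2.6]
gripper_width: 0.0413
```

```bash
python3 look.py a7 wrist
```

```text
20.0 [ 0.3316 -0.3593  0.0857] [179.99  30.     2.97] q [ -3.4  40.7  50.4 107.3  -9.1  66.3 -36.8] w 0.041343366052551345 [-0.2  0.2 -2.6]
lip local [-0.0131 -0.0505  0.0607] tilt 30.0
```

View pics/a7.png

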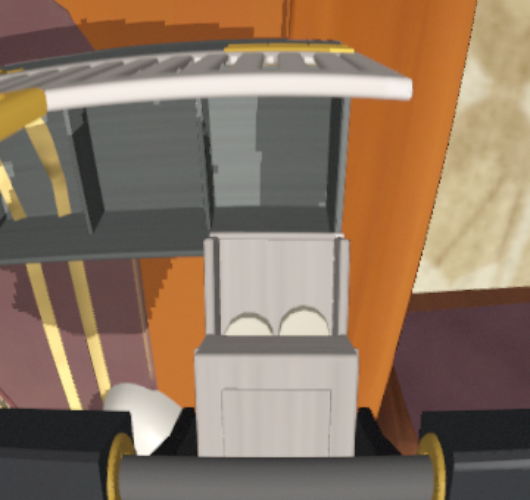

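Emit:
apply_moves([
  {"grip": -1, "dx": -0.0003, "dy": 0, "dz": -0.0023, "ax": 0, "ay": -0.035, "az": 0},
  {"grip": -1, "dx": -0.005, "dy": 0, "dz": 0, "ax": 0, "ay": 0, "az": 0},
  {"grip": -1, "dx": 0.005, "dy": 0, "dz": 0, "ax": 0, "ay": 0, "az": 0},
])

```text
clock: 20.42
position: [0.3323, -0.3593, 0.0879]
tcp_rot: [180.0, 32.0, 3.0]
contact_force: [0.0, -0.5, -3.2]
gripper_width: 0.0421
```

```bash
python3 look.py a8 wrist
```

```text
20.425 [ 0.3323 -0.3593  0.0879] [179.97  32.04   2.95] q [ -3.7  41.8  50.5 106.2  -8.4  68.  -37.3] w 0.04206325993477936 [ 0.  -0.5 -3.2]
lip local [-0.0133 -0.0506  0.0607] tilt 32.04
```

View pics/a8.png

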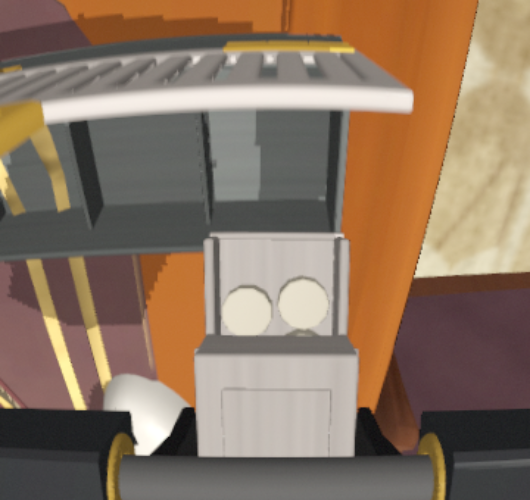

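Emit:
apply_moves([
  {"grip": -1, "dx": -0.005, "dy": 0, "dz": 0, "ax": 0, "ay": 0, "az": 0},
  {"grip": -1, "dx": 0.005, "dy": 0, "dz": 0, "ax": 0, "ay": 0, "az": 0},
])

```text
clock: 20.72
position: [0.3322, -0.3594, 0.088]
tcp_rot: [180.0, 32.0, 2.9]
contact_force: [0.3, -0.1, -2.9]
gripper_width: 0.0418
```

```bash
python3 look.py a9 wrist
```

```text
20.725 [ 0.3322 -0.3594  0.088 ] [179.98  32.01   2.92] q [ -3.7  41.8  50.5 106.3  -8.4  68.  -37.3] w 0.04179913166887191 [ 0.3 -0.1 -2.9]
lip local [-0.0135 -0.0507  0.0609] tilt 32.01
```

View pics/a9.png

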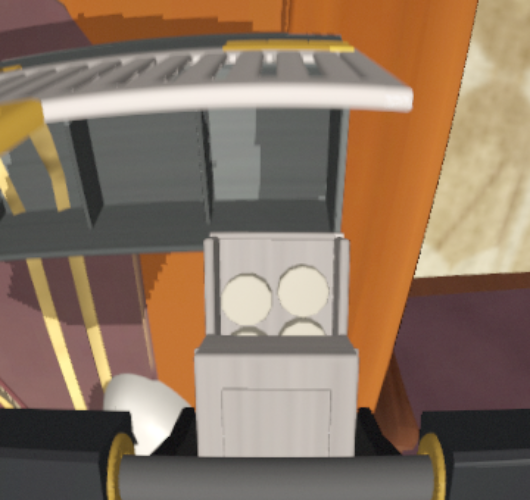

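Emit:
apply_moves([
  {"grip": -1, "dx": -0.005, "dy": 0, "dz": 0, "ax": 0, "ay": 0, "az": 0},
  {"grip": -1, "dx": 0.005, "dy": 0, "dz": 0, "ax": 0, "ay": 0, "az": 0},
  {"grip": -1, "dx": -0.005, "dy": 0, "dz": 0, "ax": 0, "ay": 0, "az": 0},
  {"grip": -1, "dx": 0.005, "dy": 0, "dz": 0, "ax": 0, "ay": 0, "az": 0},
])

```text
clock: 21.28
position: [0.3323, -0.3593, 0.088]
tcp_rot: [180.0, 32.0, 2.9]
contact_force: [-0.3, -0.2, -2.9]
gripper_width: 0.0414
```

```bash
python3 look.py a10 wrist
```

```text
21.275 [ 0.3323 -0.3593  0.088 ] [179.98  32.02   2.94] q [ -3.7  41.8  50.5 106.3  -8.4  68.  -37.3] w 0.04143744278714149 [-0.3 -0.2 -2.9]
lip local [-0.0134 -0.0506  0.0608] tilt 32.02
```

View pics/a10.png

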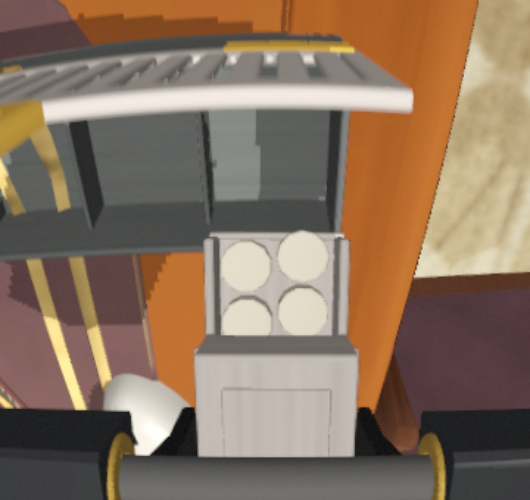

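Very controlled. One more cycle at a time.

Emit:
apply_moves([
  {"grip": -1, "dx": -0.005, "dy": 0, "dz": 0, "ax": 0, "ay": 0, "az": 0},
  {"grip": -1, "dx": 0.005, "dy": 0, "dz": 0, "ax": 0, "ay": 0, "az": 0},
])

```text
clock: 21.58
position: [0.3323, -0.3594, 0.088]
tcp_rot: [180.0, 32.0, 2.9]
contact_force: [0.1, 0.1, -2.6]
gripper_width: 0.0415
```

```bash
python3 look.py a11 wrist
```

```text
21.575 [ 0.3323 -0.3594  0.088 ] [179.97  32.02   2.93] q [ -3.7  41.8  50.5 106.3  -8.4  68.  -37.3] w 0.04154959765057407 [ 0.1  0.1 -2.6]
lip local [-0.0134 -0.0507  0.0609] tilt 32.02
```

View pics/a11.png

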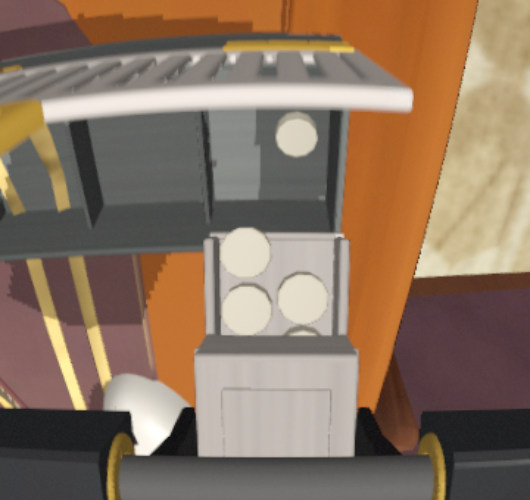

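Emit:
apply_moves([
  {"grip": -1, "dx": -0.005, "dy": 0, "dz": 0, "ax": 0, "ay": 0, "az": 0},
  {"grip": -1, "dx": 0.005, "dy": 0, "dz": 0, "ax": 0, "ay": 0, "az": 0},
])

```text
clock: 21.88
position: [0.3323, -0.3594, 0.088]
tcp_rot: [180.0, 32.0, 2.9]
contact_force: [-0.5, 0.2, -3.4]
gripper_width: 0.0419
```

```bash
python3 look.py a12 wrist
```

```text
21.875 [ 0.3323 -0.3594  0.088 ] [179.97  32.01   2.94] q [ -3.7  41.8  50.5 106.2  -8.4  68.  -37.3] w 0.04186180643658139 [-0.5  0.2 -3.4]
lip local [-0.0134 -0.0507  0.0609] tilt 32.01
```

View pics/a12.png

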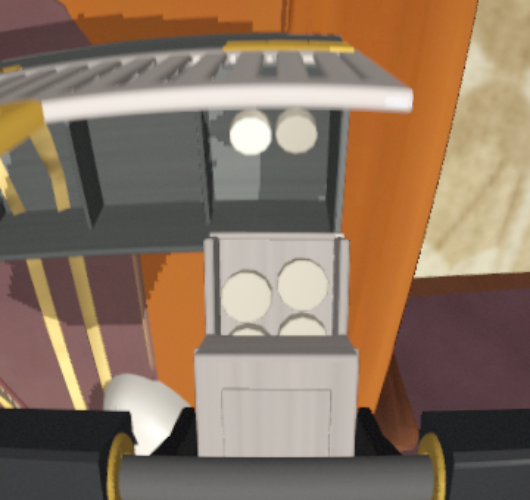

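Emit:
apply_moves([
  {"grip": -1, "dx": 0.0005, "dy": 0, "dz": 0.0057, "ax": 0, "ay": 0.0873, "az": 0},
  {"grip": -1, "dx": 0.0005, "dy": -0.006, "dz": 0.0057, "ax": 0, "ay": 0.0873, "az": 0},
  {"grip": -1, "dx": 0, "dy": -0.012, "dz": 0, "ax": 0, "ay": 0, "az": 0},
  {"grip": -1, "dx": 0, "dy": -0.013, "dz": 0, "ax": 0, "ay": 0, "az": 0},
  {"grip": -1, "dx": 0, "dy": -0.012, "dz": 0, "ax": 0, "ay": 0, "az": 0},
  {"grip": -1, "dx": 0, "dy": -0.006, "dz": 0, "ax": 0, "ay": 0, "az": -0.003},
  {"grip": -1, "dx": 0, "dy": 0, "dz": 0, "ax": 0, "ay": 0, "az": 0},
])

```text
clock: 22.8
position: [0.326, -0.3099, 0.0771]
tcp_rot: [-179.9, 22.0, 3.3]
contact_force: [0.1, -1.0, -2.9]
gripper_width: 0.0419
```

```bash
python3 look.py b1 wrist
```

```text
22.8 [ 0.326  -0.3099  0.0771] [-179.93   22.04    3.3 ] q [ -7.5  33.7  50.2 115.9 -11.8  58.4 -37.8] w 0.04192953873158365 [ 0.1 -1.  -2.9]
lip local [-0.0132 -0.0006  0.0607] tilt 22.04
```

View pics/b1.png

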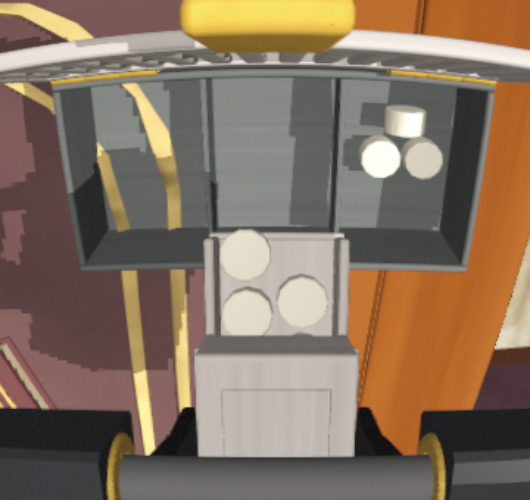

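Emit:
apply_moves([
  {"grip": -1, "dx": -0.0005, "dy": 0, "dz": -0.0045, "ax": 0, "ay": -0.07, "az": 0},
  {"grip": -1, "dx": -0.0005, "dy": 0, "dz": -0.0045, "ax": 0, "ay": -0.07, "az": 0},
  {"grip": -1, "dx": 0, "dy": 0, "dz": 0, "ax": 0, "ay": 0, "az": 0},
])

```text
clock: 23.22
position: [0.3297, -0.3107, 0.0853]
tcp_rot: [180.0, 30.0, 3.3]
contact_force: [-0.3, -0.5, -2.1]
gripper_width: 0.0419
```

```bash
python3 look.py b2 wrist
```

```text
23.225 [ 0.3297 -0.3107  0.0853] [180.    30.01   3.3 ] q [ -8.7  38.5  50.7 111.3  -9.1  65.6 -40.3] w 0.04190862671957009 [-0.3 -0.5 -2.1]
lip local [-0.0124 -0.0016  0.0602] tilt 30.01
```

View pics/b2.png

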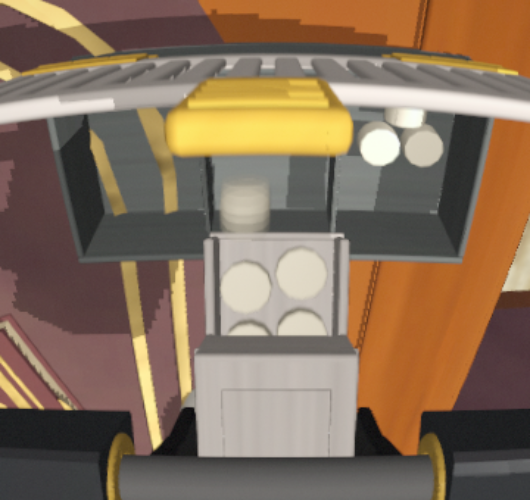

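Emit:
apply_moves([
  {"grip": -1, "dx": -0.0003, "dy": 0, "dz": -0.0023, "ax": 0, "ay": -0.035, "az": 0},
  {"grip": -1, "dx": -0.005, "dy": 0, "dz": 0, "ax": 0, "ay": 0, "az": 0},
  {"grip": -1, "dx": 0.005, "dy": 0, "dz": 0, "ax": 0, "ay": 0, "az": 0},
])

```text
clock: 23.65
position: [0.3284, -0.3104, 0.0884]
tcp_rot: [-179.9, 32.0, 3.1]
contact_force: [0.1, 0.1, -2.1]
gripper_width: 0.0419
```

```bash
python3 look.py b3 wrist
```

```text
23.65 [ 0.3284 -0.3104  0.0884] [-179.93   32.02    3.12] q [ -8.9  39.5  50.8 110.4  -8.5  67.5 -40.8] w 0.04189958492774933 [ 0.1  0.1 -2.1]
lip local [-0.0146 -0.0014  0.0612] tilt 32.02
```

View pics/b3.png

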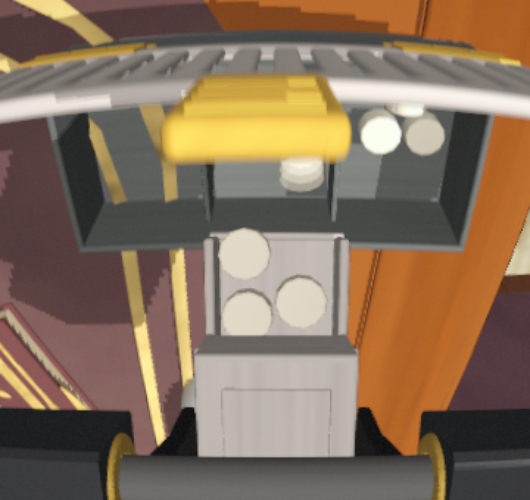

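Emit:
apply_moves([
  {"grip": -1, "dx": 0.0005, "dy": 0, "dz": 0.0057, "ax": 0, "ay": 0.0873, "az": 0},
  {"grip": -1, "dx": 0.0005, "dy": 0, "dz": 0.0057, "ax": 0, "ay": 0.0873, "az": 0},
  {"grip": -1, "dx": 0.0005, "dy": 0, "dz": 0, "ax": 0, "ay": 0, "az": 0},
])

```text
clock: 24.08
position: [0.3232, -0.3104, 0.078]
tcp_rot: [-179.9, 22.0, 3.0]
contact_force: [-0.6, 0.5, -1.8]
gripper_width: 0.0418
```

```bash
python3 look.py b4 wrist
```

```text
24.075 [ 0.3232 -0.3104  0.078 ] [-179.87   22.04    3.05] q [ -7.4  33.5  50.4 116.  -11.7  58.5 -37.8] w 0.04175180150918959 [-0.6  0.5 -1.8]
lip local [-0.016  -0.0012  0.0616] tilt 22.04
```

View pics/b4.png

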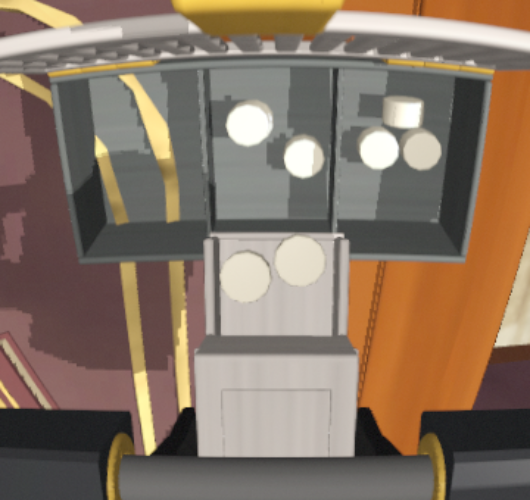

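Emit:
apply_moves([
  {"grip": -1, "dx": 0.001, "dy": -0.006, "dz": 0, "ax": 0, "ay": 0, "az": 0},
  {"grip": -1, "dx": 0.001, "dy": -0.012, "dz": 0, "ax": 0, "ay": 0, "az": 0},
  {"grip": -1, "dx": 0.001, "dy": -0.014, "dz": 0, "ax": 0, "ay": 0, "az": 0},
  {"grip": -1, "dx": 0, "dy": -0.012, "dz": 0, "ax": 0, "ay": 0, "az": 0},
  {"grip": -1, "dx": 0, "dy": -0.006, "dz": 0, "ax": 0, "ay": 0, "az": 0},
  {"grip": -1, "dx": 0, "dy": 0, "dz": 0, "ax": 0, "ay": 0, "az": 0},
])

```text
clock: 24.88
position: [0.325, -0.2599, 0.0764]
tcp_rot: [-179.9, 22.0, 3.3]
contact_force: [0.3, 0.8, -2.3]
gripper_width: 0.0418
```

```bash
python3 look.py c1 wrist scene
```

```text
24.875 [ 0.325  -0.2599  0.0764] [-179.92   22.03    3.27] q [-13.5  31.6  50.8 119.4 -11.9  57.9 -42.3] w 0.041769919997077305 [ 0.3  0.8 -2.3]
lip local [-0.0114  0.0493  0.06  ] tilt 22.03
```

View pics/c1.png

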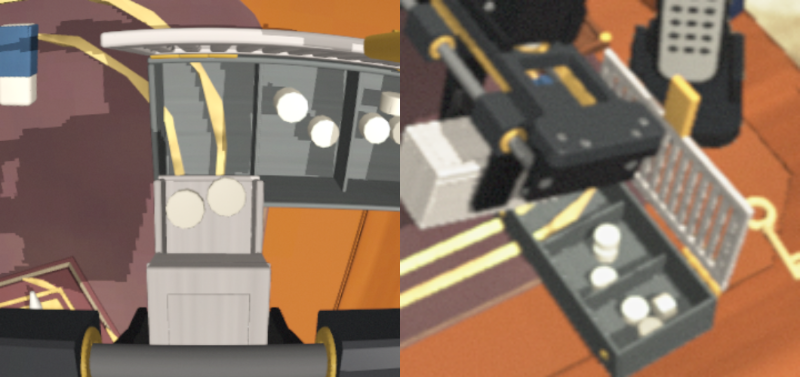

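Emit:
apply_moves([
  {"grip": -1, "dx": -0.0005, "dy": 0, "dz": -0.0057, "ax": 0, "ay": -0.0873, "az": 0},
  {"grip": -1, "dx": -0.0005, "dy": 0, "dz": -0.0057, "ax": 0, "ay": -0.0873, "az": 0},
  {"grip": -1, "dx": -0.005, "dy": 0, "dz": 0, "ax": 0, "ay": 0, "az": 0},
  {"grip": -1, "dx": 0.005, "dy": 0, "dz": 0, "ax": 0, "ay": 0, "az": 0},
  {"grip": -1, "dx": -0.005, "dy": 0, "dz": 0, "ax": 0, "ay": 0, "az": 0},
  {"grip": -1, "dx": 0.005, "dy": 0, "dz": 0, "ax": 0, "ay": 0, "az": 0},
])

```text
clock: 25.72
position: [0.3279, -0.2603, 0.0876]
tcp_rot: [-179.9, 32.0, 3.1]
contact_force: [-0.5, 0.4, -1.9]
gripper_width: 0.0414
```

```bash
python3 look.py c2 wrist
```

```text
25.725 [ 0.3279 -0.2603  0.0876] [-179.9    31.98    3.12] q [-14.2  37.5  50.8 113.7  -9.1  67.3 -44.7] w 0.04137048547448721 [-0.5  0.4 -1.9]
lip local [-0.0124  0.0486  0.0604] tilt 31.98
```

View pics/c2.png

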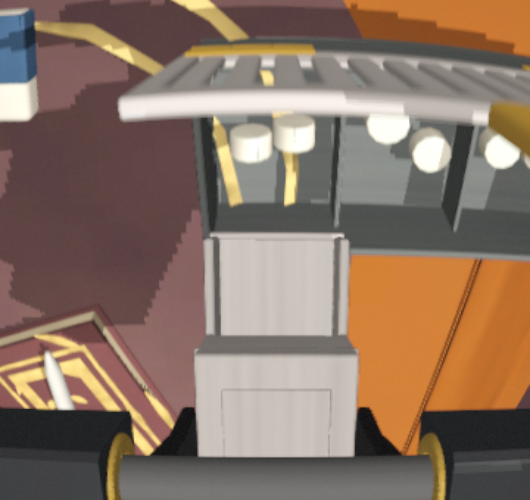

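Run:
```python
from pour import *
c=cur();a=(np.array([.35,-.255,.235]),down(3.1));b=(np.array([.4765,-.0895,.225]),down(94))
show(rows(seg(c,a,7)+seg(a,b,12)))
```

```text
[{"dx": -0.0086, "dy": -0.0006, "dz": -0.0195, "ay": 0.0797}, {"dx": -0.0071, "dy": -0.0006, "dz": -0.0202, "ay": 0.0796}, {"dx": -0.0054, "dy": -0.0006, "dz": -0.0207, "ay": 0.0797}, {"dx": -0.0038, "dz": -0.021, "ay": 0.0796}, {"dx": -0.002, "dy": -0.0006, "dz": -0.0212, "ay": 0.0797}, {"dy": -0.0006, "dz": -0.0214, "ay": 0.0797}, {"dx": 0.0013, "dy": -0.0006, "dz": -0.0213, "ay": 0.0796}, {"dx": 0.0113, "dy": -0.0132, "dz": 0.0008, "az": -0.1322}]
[{"dx": 0.0129, "dy": -0.0116, "dz": 0.0008, "az": -0.1322}, {"dx": 0.0143, "dy": -0.0098, "dz": 0.0009, "az": -0.1322}, {"dx": 0.0155, "dy": -0.0078, "dz": 0.0008, "az": -0.1322}, {"dx": 0.0164, "dy": -0.0057, "dz": 0.0008, "az": -0.1322}, {"dx": 0.017, "dy": -0.0035, "dz": 0.0009, "az": -0.1322}, {"dx": 0.0173, "dy": -0.0012, "dz": 0.0008, "az": -0.1322}, {"dx": 0.0173, "dy": 0.001, "dz": 0.0008, "az": -0.1322}, {"dx": 0.0171, "dy": 0.0034, "dz": 0.0009, "az": -0.1323}]
[{"dx": 0.0164, "dy": 0.0055, "dz": 0.0008, "az": -0.1322}, {"dx": 0.0156, "dy": 0.0077, "dz": 0.0008, "az": -0.1322}, {"dx": 0.0144, "dy": 0.0097, "dz": 0.0009, "az": -0.1322}]
```

Emit:
apply_moves([
  {"grip": -1, "dx": -0.0086, "dy": -0.0006, "dz": -0.0195, "ax": 0, "ay": 0.0797, "az": 0},
  {"grip": -1, "dx": -0.007, "dy": -0.0006, "dz": -0.02, "ax": 0, "ay": 0.0797, "az": 0},
  {"grip": -1, "dx": -0.0055, "dy": -0.0006, "dz": -0.0207, "ax": 0, "ay": 0.0797, "az": 0},
  {"grip": -1, "dx": -0.004, "dy": -0.0006, "dz": -0.021, "ax": 0, "ay": 0.0797, "az": 0},
  {"grip": -1, "dx": -0.002, "dy": -0.0006, "dz": -0.021, "ax": 0, "ay": 0.0797, "az": 0},
  {"grip": -1, "dx": 0, "dy": -0.0006, "dz": -0.0215, "ax": 0, "ay": 0.0797, "az": 0},
  {"grip": -1, "dx": 0.0013, "dy": -0.0006, "dz": -0.0215, "ax": 0, "ay": 0.0797, "az": 0},
  {"grip": -1, "dx": 0.0113, "dy": -0.013, "dz": 0.001, "ax": 0, "ay": 0, "az": -0.132},
])

```text
clock: 26.78
position: [0.3593, -0.2428, 0.2356]
tcp_rot: [-179.8, -0.3, 10.7]
contact_force: [0.1, -0.0, -1.9]
gripper_width: 0.0417
```

```bash
python3 look.py d1 scene side
```

```text
26.775 [ 0.3593 -0.2428  0.2356] [-179.81   -0.31   10.72] q [-2.950e+01 -3.000e-01  5.980e+01  1.185e+02 -1.000e-01  6.150e+01
 -4.890e+01] w 0.041744039386804585 [ 0.1 -0.  -1.9]
lip local [0.0246 0.073  0.2445] tilt -0.31
```

View pics/d1.png

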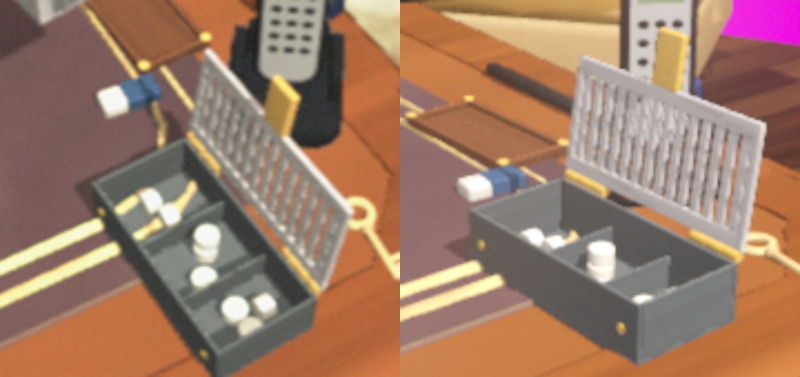

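Emit:
apply_moves([
  {"grip": -1, "dx": 0.013, "dy": -0.0115, "dz": 0.001, "ax": 0, "ay": 0, "az": -0.132},
  {"grip": -1, "dx": 0.0145, "dy": -0.01, "dz": 0.001, "ax": 0, "ay": 0, "az": -0.132},
  {"grip": -1, "dx": 0.0155, "dy": -0.008, "dz": 0.001, "ax": 0, "ay": 0, "az": -0.132},
  {"grip": -1, "dx": 0.0165, "dy": -0.0055, "dz": 0.001, "ax": 0, "ay": 0, "az": -0.132},
  {"grip": -1, "dx": 0.017, "dy": -0.0035, "dz": 0.001, "ax": 0, "ay": 0, "az": -0.132},
  {"grip": -1, "dx": 0.0175, "dy": -0.001, "dz": 0.001, "ax": 0, "ay": 0, "az": -0.132},
  {"grip": -1, "dx": 0.0175, "dy": 0.001, "dz": 0.001, "ax": 0, "ay": 0, "az": -0.132},
  {"grip": -1, "dx": 0.017, "dy": 0.0035, "dz": 0.001, "ax": 0, "ay": 0, "az": -0.132},
])

```text
clock: 27.88
position: [0.445, -0.1309, 0.2253]
tcp_rot: [-179.8, 0.1, 71.3]
contact_force: [-0.2, -0.8, -1.2]
gripper_width: 0.0419
```

Emit:
apply_moves([
  {"grip": -1, "dx": 0.0165, "dy": 0.0055, "dz": 0.001, "ax": 0, "ay": 0, "az": -0.132},
  {"grip": -1, "dx": 0.0155, "dy": 0.0075, "dz": 0.001, "ax": 0, "ay": 0, "az": -0.132},
  {"grip": -1, "dx": 0.0145, "dy": 0.0095, "dz": 0.001, "ax": 0, "ay": 0, "az": -0.132},
  {"grip": -1, "dx": 0, "dy": 0, "dz": 0, "ax": 0, "ay": 0, "az": 0},
  {"grip": -1, "dx": 0, "dy": 0, "dz": 0, "ax": 0, "ay": 0, "az": 0},
])

```text
clock: 28.5
position: [0.476, -0.0904, 0.2226]
tcp_rot: [-179.8, -0.0, 93.7]
contact_force: [1.3, -0.6, -2.1]
gripper_width: 0.0417
```

Run:
```python
from plan import *
s=sense();print(s['clock'],s['position'],s['tcp_rot'],s['joint_pos'].round(1),s['gripper_width'])
m=camera_model('wrist');im=snap('wrist','w9')
import json;json.dump({k:np.array(v).tolist() for k,v in m.items()},open('w9.json','w'))
cv2.imwrite('pics/w9z.png',cv2.resize(im[150:330,210:450],None,fx=3.2,fy=3.2,interpolation=cv2.INTER_CUBIC)[:600])
```

```text
28.5 [ 0.47595128 -0.09039018  0.22260912] [-1.79835635e+02 -1.75418144e-02  9.37138239e+01] [-34.1   9.   45.3 113.3  -7.3  60.7  18.2] 0.041667942899532365
```

View pics/w9z.png

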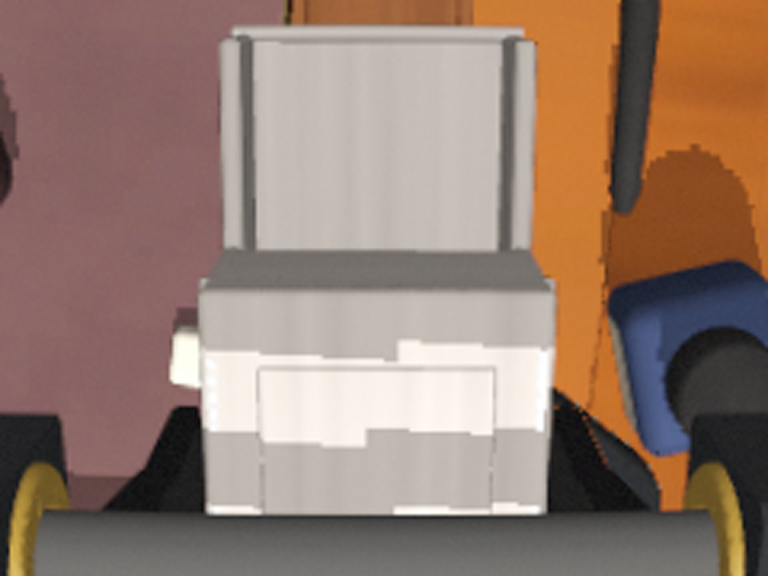

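Run:
```python
from plan import *
import json
m={k:np.array(v) for k,v in json.load(open('w9.json')).items()}
p,r=cur()
def T(u,v,z):
    P=plane('wrist',210+u/3.2,150+v/3.2,p[2]-z,m);return r.inv().apply(P-p).round(4)
for a in((378,34,-.0086),(378,34,-.0056),(200,285,-.0496),(555,285,-.0496),(222,45,-.0256),(535,45,-.0256)): print(a,T(*a))
```

```text
(378, 34, -0.0086) [ 0.0633  0.0004 -0.0086]
(378, 34, -0.0056) [ 0.0632  0.0004 -0.0056]
(200, 285, -0.0496) [ 0.0365 -0.0202 -0.0495]
(555, 285, -0.0496) [ 0.0365  0.0206 -0.0496]
(222, 45, -0.0256) [ 0.0628 -0.0201 -0.0255]
(535, 45, -0.0256) [ 0.0628  0.0209 -0.0256]
```

Emit:
apply_moves([
  {"grip": -1, "dx": 0.0024, "dy": 0.001, "dz": 0.04, "ax": 0, "ay": 0, "az": 0},
  {"grip": -1, "dx": 0, "dy": 0, "dz": 0.05, "ax": 0, "ay": 0, "az": 0},
  {"grip": -1, "dx": 0, "dy": 0, "dz": 0.05, "ax": 0, "ay": 0, "az": 0},
  {"grip": -1, "dx": 0, "dy": 0, "dz": 0.035, "ax": 0, "ay": 0, "az": 0},
  {"grip": -1, "dx": 0, "dy": 0, "dz": 0.02, "ax": 0, "ay": 0, "az": 0},
  {"grip": -1, "dx": 0, "dy": 0, "dz": 0, "ax": 0, "ay": 0, "az": 0},
  {"grip": -1, "dx": 0, "dy": 0, "dz": 0, "ax": 0, "ay": 0, "az": 0},
])

```text
clock: 29.42
position: [0.478, -0.0872, 0.0289]
tcp_rot: [180.0, -0.0, 93.9]
contact_force: [2.0, -0.6, -1.8]
gripper_width: 0.0419
```

```bash
python3 tips.py e1 scene side;python3 - <<'E'
from plan import *
p,r=cur();print(rows([([.477,-.088,0.0],down(93.6))]))
E
```

```text
29.425 [ 0.47801767 -0.08719381  0.02892413] [ 1.79983629e+02 -3.70046035e-02  9.38661821e+01] 0.04185045839575709 [-22.8  26.8  35.7 123.6 -26.1  36.9  35.1]
scene 222 119
side 215 159
[{'dx': -0.0011, 'dy': -0.0014, 'dz': 0.0292, 'ax': 0.0011, 'ay': -0.0009, 'az': 0.0054}]
```

View pics/e1.png

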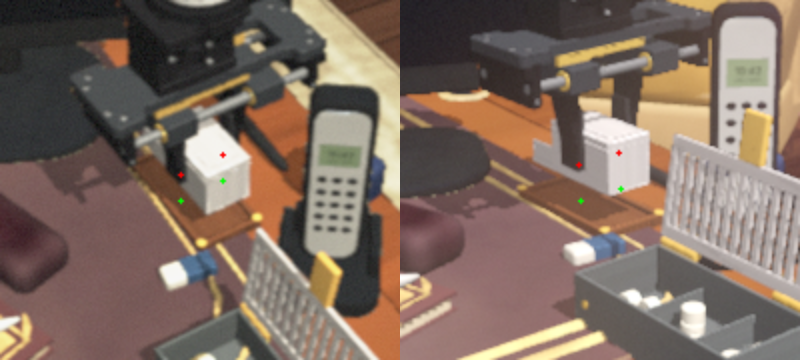

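Emit:
apply_moves([
  {"grip": -1, "dx": -0.001, "dy": -0.001, "dz": 0.012, "ax": 0, "ay": 0, "az": 0.004},
  {"grip": -1, "dx": 0, "dy": 0, "dz": 0.01, "ax": 0, "ay": 0, "az": 0},
  {"grip": -1, "dx": 0, "dy": 0, "dz": 0.006, "ax": 0, "ay": 0, "az": 0},
  {"grip": -1, "dx": 0, "dy": 0, "dz": 0, "ax": 0, "ay": 0, "az": 0},
])

```text
clock: 30.02
position: [0.4762, -0.0878, -0.0004]
tcp_rot: [-179.9, -0.1, 93.7]
contact_force: [0.7, 1.2, -0.6]
gripper_width: 0.0413
```

Emit:
apply_moves([
  {"grip": 0.4, "dx": 0, "dy": 0, "dz": 0, "ax": 0, "ay": 0, "az": 0},
  {"grip": 0.4, "dx": 0, "dy": 0, "dz": 0, "ax": 0, "ay": 0, "az": 0},
  {"grip": 0.4, "dx": 0, "dy": 0, "dz": 0, "ax": 0, "ay": 0, "az": 0},
  {"grip": 0.4, "dx": 0, "dy": 0, "dz": -0.02, "ax": 0, "ay": 0, "az": 0},
  {"grip": 0.4, "dx": 0, "dy": 0, "dz": -0.04, "ax": 0, "ay": 0, "az": 0},
  {"grip": 0.4, "dx": 0, "dy": 0, "dz": -0.05, "ax": 0, "ay": 0, "az": 0},
  {"grip": 0.4, "dx": 0, "dy": 0, "dz": -0.05, "ax": 0, "ay": 0, "az": 0},
  {"grip": 0.4, "dx": 0, "dy": 0, "dz": -0.05, "ax": 0, "ay": 0, "az": 0},
])

```text
clock: 31.02
position: [0.4764, -0.0878, 0.2116]
tcp_rot: [-179.9, -0.1, 93.7]
contact_force: [1.0, -0.3, -0.1]
gripper_width: 0.061
```

Emit:
apply_moves([
  {"grip": 0.4, "dx": 0, "dy": 0, "dz": -0.03, "ax": 0, "ay": 0, "az": 0},
  {"grip": 0.4, "dx": 0, "dy": 0, "dz": 0, "ax": 0, "ay": 0, "az": 0},
])

```text
clock: 31.28
position: [0.4782, -0.088, 0.2422]
tcp_rot: [179.8, -0.1, 93.7]
contact_force: [-0.6, 0.9, -0.7]
gripper_width: 0.0611
```

Run:
```python
from plan import *
s=sense();print(s['clock'],s['position'],s['tcp_rot'],s['joint_pos'].round(1),s['gripper_width'])
m=camera_model('wrist');im=snap('wrist','w10')
import json;json.dump({k:np.array(v).tolist() for k,v in m.items()},open('w10.json','w'))
cv2.imwrite('pics/w10z.png',cv2.resize(im[120:300,210:450],None,fx=3.2,fy=3.2,interpolation=cv2.INTER_CUBIC)[:600])
```

```text
31.275 [ 0.47816507 -0.08803306  0.24218317] [ 1.79760500e+02 -1.18371622e-01  9.37315372e+01] [-37.2   7.7  48.  112.   -6.6  62.8  17.4] 0.06107896579076895
```

View pics/w10z.png

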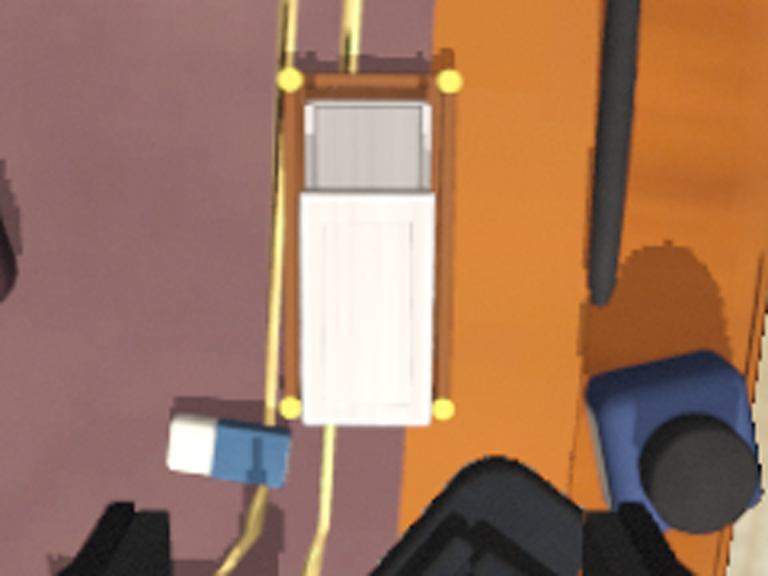

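Run:
```python
from plan import *
import json
m={k:np.array(v) for k,v in json.load(open('w10.json')).items()}
B=lambda u,v,z: plane('wrist',210+u/3.2,120+v/3.2,z,m)
t=[B(*a,.049) for a in((301,193),(436,193),(300,425),(432,425))];s=[B(*a,.012) for a in((290,79),(450,80),(290,408),(443,408))]
print(np.mean(t,0).round(4),np.mean(s,0).round(4));d=np.array([-.0607,.998,0])
print('tin origin',(np.mean(t,0)+.014*d).round(4))
a=snap('side','si11');b=snap('scene','sc11')
cv2.imwrite('pics/e2.png',np.hstack([cv2.resize(a[170:330,260:440],(396,352)),cv2.resize(b[160:400,260:440],(264,352))]))
```

```text
[ 0.4767 -0.09    0.049 ] [ 0.476  -0.0742  0.012 ]
tin origin [ 0.4759 -0.0761  0.049 ]
```

View pics/e2.png

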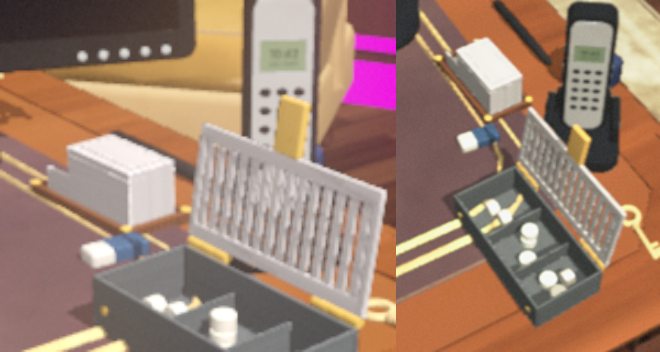

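Run:
```python
from pour import *
c=cur();b=(np.array([.458,-.302,.25]),down(3.1))
show(rows(seg(c,b,11)))
```

```text
[{"dx": -0.0193, "dy": -0.0029, "dz": -0.001, "az": 0.1438}, {"dx": -0.0196, "dz": -0.001, "az": 0.1438}, {"dx": -0.0194, "dy": 0.0028, "dz": -0.0011, "az": 0.1438}, {"dx": -0.0188, "dy": 0.0054, "dz": -0.001, "az": 0.1438}, {"dx": -0.0178, "dy": 0.0081, "dz": -0.001, "az": 0.1437}, {"dx": -0.0164, "dy": 0.0106, "dz": -0.0011, "az": 0.1438}, {"dx": -0.0148, "dy": 0.0128, "dz": -0.001, "az": 0.1438}, {"dx": -0.0128, "dy": 0.0148, "dz": -0.001, "az": 0.1438}]
[{"dx": -0.0105, "dy": 0.0165, "dz": -0.001, "az": 0.1438}, {"dx": -0.008, "dy": 0.0178, "dz": -0.001, "az": 0.1438}, {"dx": -0.0055, "dy": 0.0189, "dz": -0.0011, "az": 0.1438}]
```

Emit:
apply_moves([
  {"grip": 0.4, "dx": -0.0195, "dy": -0.003, "dz": -0.001, "ax": 0, "ay": 0, "az": 0.144},
  {"grip": 0.2, "dx": -0.0195, "dy": 0, "dz": -0.001, "ax": 0, "ay": 0, "az": 0.144},
  {"grip": 0, "dx": -0.0195, "dy": 0.003, "dz": -0.001, "ax": 0, "ay": 0, "az": 0.144},
  {"grip": 0, "dx": -0.019, "dy": 0.0055, "dz": -0.001, "ax": 0, "ay": 0, "az": 0.144},
  {"grip": 0, "dx": -0.018, "dy": 0.008, "dz": -0.001, "ax": 0, "ay": 0, "az": 0.144},
  {"grip": 0, "dx": -0.0165, "dy": 0.0105, "dz": -0.001, "ax": 0, "ay": 0, "az": 0.144},
  {"grip": 0, "dx": -0.015, "dy": 0.013, "dz": -0.001, "ax": 0, "ay": 0, "az": 0.144},
  {"grip": 0, "dx": -0.013, "dy": 0.015, "dz": -0.001, "ax": 0, "ay": 0, "az": 0.144},
])

```text
clock: 32.42
position: [0.4625, -0.2452, 0.2464]
tcp_rot: [-179.8, 0.2, 27.4]
contact_force: [0.2, -0.3, -0.1]
gripper_width: 0.0434
```

Emit:
apply_moves([
  {"grip": 0, "dx": -0.0105, "dy": 0.0165, "dz": -0.001, "ax": 0, "ay": 0, "az": 0.144},
  {"grip": 0, "dx": -0.008, "dy": 0.018, "dz": -0.001, "ax": 0, "ay": 0, "az": 0.144},
  {"grip": 0, "dx": -0.0055, "dy": 0.019, "dz": -0.001, "ax": 0, "ay": 0, "az": 0.144},
  {"grip": 0, "dx": 0, "dy": 0, "dz": 0, "ax": 0, "ay": 0, "az": 0},
  {"grip": 0, "dx": 0, "dy": 0, "dz": 0, "ax": 0, "ay": 0, "az": 0},
])

```text
clock: 33.05
position: [0.4583, -0.3029, 0.2498]
tcp_rot: [-179.9, 0.2, 3.1]
contact_force: [0.3, 1.6, 0.4]
gripper_width: 0.0436
```

Run:
```python
from plan import *
s=sense();print(s['clock'],s['position'],s['tcp_rot'],s['joint_pos'].round(1),s['gripper_width'])
print(rows([([.458,-.302,.0986],down(3.1))]))
m=camera_model('wrist');im=snap('wrist','w12')
import json;json.dump({k:np.array(v).tolist() for k,v in m.items()},open('w12.json','w'))
```

```text
33.05 [ 0.45825737 -0.30287038  0.24976851] [-1.79869184e+02  1.78840607e-01  3.07175546e+00] [-21.6  22.7  67.7 104.  -22.4  68.8 -33.9] 0.04359083329389218
[{'dz': 0.1512, 'ax': -0.0023, 'ay': 0.0031}]
```

View pics/w12.png

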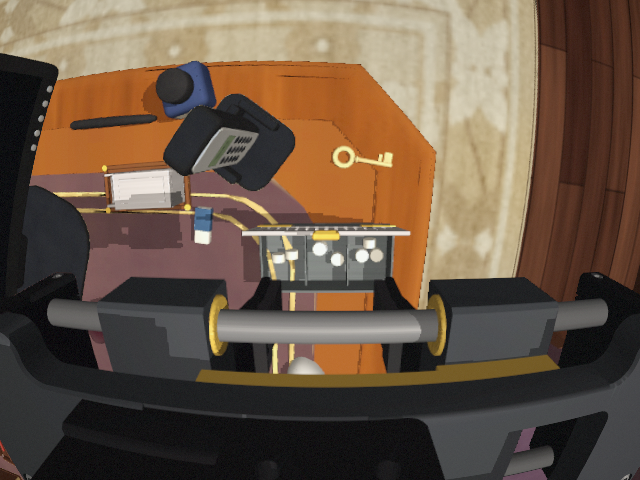

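Run:
```python
from plan import *
import json
m={k:np.array(v) for k,v in json.load(open('w12.json')).items()}
im=cv2.imread('pics/w12.png');cv2.imwrite('pics/w12z.png',cv2.resize(im[215:275,240:420],None,fx=4.4,fy=4.4,interpolation=cv2.INTER_CUBIC))
for u,v in((313,233),(340,233),(326,231),(326,238)): print(plane('wrist',u,v,.147,m).round(4))
```

```text
[ 0.4604 -0.2918  0.147 ]
[ 0.4615 -0.313   0.147 ]
[ 0.4625 -0.3019  0.147 ]
[ 0.4569 -0.3022  0.147 ]
```

View pics/w12z.png

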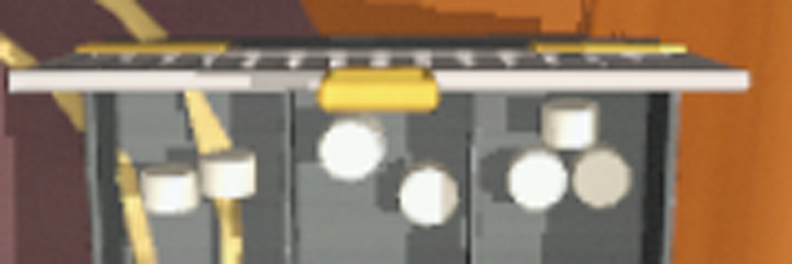

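Emit:
apply_moves([
  {"grip": 0, "dx": 0, "dy": 0, "dz": 0.04, "ax": 0, "ay": 0, "az": 0},
  {"grip": 0, "dx": 0, "dy": -0.001, "dz": 0.04, "ax": 0, "ay": 0, "az": 0},
  {"grip": 0, "dx": 0, "dy": 0, "dz": 0.035, "ax": 0, "ay": 0, "az": 0},
  {"grip": 0, "dx": 0, "dy": 0, "dz": 0.025, "ax": 0, "ay": 0, "az": 0},
  {"grip": 0, "dx": 0, "dy": 0, "dz": 0.01, "ax": 0, "ay": 0, "az": 0},
  {"grip": 0, "dx": 0, "dy": 0, "dz": 0, "ax": 0, "ay": 0, "az": 0},
])

```text
clock: 33.85
position: [0.4584, -0.3022, 0.1008]
tcp_rot: [-179.9, 0.1, 3.0]
contact_force: [0.9, 0.4, 0.6]
gripper_width: 0.0436
```

```bash
python3 tips.py f1 scene side
```

```text
33.85 [ 0.45842032 -0.30216092  0.1007622 ] [-1.79909810e+02  8.99632510e-02  3.01440797e+00] 0.04364754369977093 [-12.7  32.1  57.4 113.2 -33.9  53.4 -24.9]
scene 284 183
side 294 159
```

View pics/f1.png

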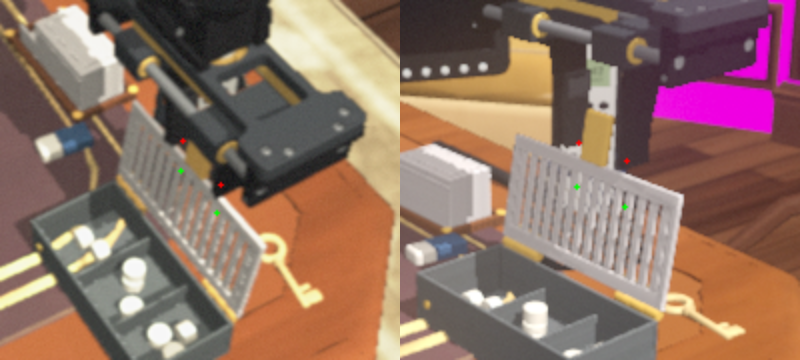

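Straddles the tab. Close the fingers, then reverse the arc.

Emit:
apply_moves([
  {"grip": -1, "dx": 0, "dy": 0, "dz": 0, "ax": 0, "ay": 0, "az": 0},
  {"grip": -1, "dx": 0, "dy": 0, "dz": 0, "ax": 0, "ay": 0, "az": 0},
  {"grip": -1, "dx": 0, "dy": 0, "dz": 0, "ax": 0, "ay": 0, "az": 0},
  {"grip": -1, "dx": 0, "dy": 0, "dz": 0, "ax": 0, "ay": 0, "az": 0},
], newtons=12)

```text
clock: 34.45
position: [0.4587, -0.3012, 0.1011]
tcp_rot: [-179.8, 0.1, 3.0]
contact_force: [-1.0, 5.0, 5.8]
gripper_width: 0.0219
```

Run:
```python
import numpy as np
t=1.73-np.arange(14)*(1.73/13)
for a,b in zip(t,t[1:]): print(round(b,2),round(.099*(np.cos(a)-np.cos(b)),4),round(-.099*(np.sin(b)-np.sin(a)),4))
```

```text
1.6 -0.0131 -0.0012
1.46 -0.0132 0.0005
1.33 -0.013 0.0023
1.2 -0.0126 0.004
1.06 -0.0119 0.0056
0.93 -0.0111 0.0071
0.8 -0.01 0.0085
0.67 -0.0088 0.0098
0.53 -0.0074 0.0109
0.4 -0.0059 0.0118
0.27 -0.0043 0.0124
0.13 -0.0026 0.0129
0.0 -0.0009 0.0131
```

Emit:
apply_moves([
  {"grip": -1, "dx": -0.013, "dy": 0, "dz": -0.001, "ax": 0, "ay": 0, "az": 0},
  {"grip": -1, "dx": -0.0132, "dy": 0, "dz": 0.0005, "ax": 0, "ay": 0, "az": 0},
  {"grip": -1, "dx": -0.013, "dy": 0, "dz": 0.0023, "ax": 0, "ay": 0, "az": 0},
  {"grip": -1, "dx": -0.0126, "dy": 0, "dz": 0.004, "ax": 0, "ay": 0, "az": 0},
  {"grip": -1, "dx": -0.012, "dy": 0, "dz": 0.0056, "ax": 0, "ay": 0, "az": 0},
  {"grip": -1, "dx": -0.011, "dy": 0, "dz": 0.0071, "ax": 0, "ay": 0, "az": 0},
])

```text
clock: 35.2
position: [0.3834, -0.3054, 0.0819]
tcp_rot: [-179.8, 0.0, 3.0]
contact_force: [4.4, 3.9, -1.9]
gripper_width: 0.0218
```

```bash
python3 tips.py f2 side
python3 - <<'E'
from pour import *
p,r=cur();q=R.from_euler('z',-CY,degrees=True).apply(p-C);print('tab local',q+[0,0,.038], 'target .93:',.04-.099*np.cos(.93),.04+.099*np.sin(.93))
E
```

```text
35.2 [ 0.38344172 -0.30539376  0.08190778] [-1.79840823e+02  3.53255513e-02  2.98059531e+00] 0.021770928754278246 [-10.7  28.4  58.1 121.6 -33.3  47.7 -19.1]
side 249 188
tab local [-0.02040726  0.00068594  0.11911377] target .93: -0.01918556424644253 0.11936037414749395
```

View pics/f2.png

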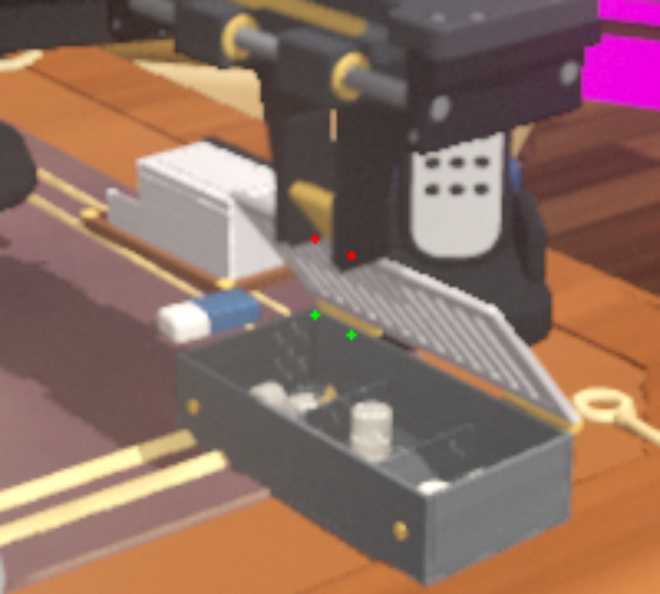

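Emit:
apply_moves([
  {"grip": -1, "dx": -0.009, "dy": 0, "dz": 0.0085, "ax": 0, "ay": 0, "az": 0},
  {"grip": -1, "dx": -0.0085, "dy": 0, "dz": 0.0098, "ax": 0, "ay": 0, "az": 0},
  {"grip": -1, "dx": -0.0072, "dy": 0, "dz": 0.0109, "ax": 0, "ay": 0, "az": 0},
  {"grip": -1, "dx": -0.0058, "dy": 0, "dz": 0.0118, "ax": 0, "ay": 0, "az": 0},
  {"grip": -1, "dx": -0.0043, "dy": 0, "dz": 0.0124, "ax": 0, "ay": 0, "az": 0},
  {"grip": -1, "dx": -0.0026, "dy": 0, "dz": 0.0128, "ax": 0, "ay": 0, "az": 0},
  {"grip": -1, "dx": -0.0009, "dy": 0, "dz": 0.01, "ax": 0, "ay": 0, "az": 0},
])

```text
clock: 36.12
position: [0.3453, -0.3076, 0.0058]
tcp_rot: [-179.8, 0.1, 3.0]
contact_force: [-0.2, 6.8, 18.5]
gripper_width: 0.022
```

Emit:
apply_moves([
  {"grip": -1, "dx": 0, "dy": 0, "dz": 0.004, "ax": 0, "ay": 0, "az": 0},
])

```text
clock: 36.25
position: [0.3451, -0.3076, 0.0025]
tcp_rot: [-179.7, 0.1, 3.0]
contact_force: [-1.0, 8.6, 18.8]
gripper_width: 0.022
```

```bash
python3 tips.py f3 side wrist
python3 - <<'E'
from pour import *
p,r=cur();q=R.from_euler('z',-CY,degrees=True).apply(p-C);print('tab local',q+[0,0,.038], sense()['contact_force'])
E
```

```text
36.25 [ 0.34512214 -0.3075725   0.00253345] [-1.79743607e+02  6.64166176e-02  3.00159603e+00] 0.02195235627378632 [ -0.8  33.   48.6 127.7 -42.5  37.4  -8. ]
side 226 254
wrist 226 194
tab local [-0.05744658  0.0005674   0.04052996] [0.15875056 6.66528557 9.68152611]
```

View pics/f3.png

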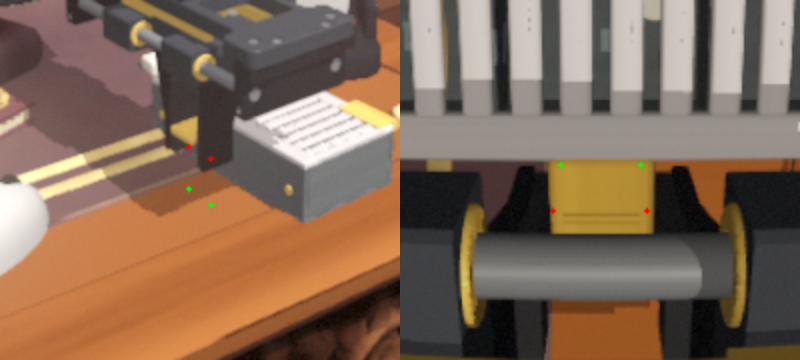

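Emit:
apply_moves([
  {"grip": 0.1, "dx": 0, "dy": 0, "dz": 0, "ax": 0, "ay": 0, "az": 0},
  {"grip": 0.1, "dx": 0, "dy": 0, "dz": 0, "ax": 0, "ay": 0, "az": 0},
  {"grip": 0.1, "dx": 0, "dy": 0, "dz": 0, "ax": 0, "ay": 0, "az": 0},
  {"grip": 0.1, "dx": 0, "dy": 0, "dz": -0.02, "ax": 0, "ay": 0, "az": 0},
  {"grip": 0.1, "dx": 0, "dy": 0, "dz": -0.04, "ax": 0, "ay": 0, "az": 0},
  {"grip": -1, "dx": 0, "dy": 0, "dz": -0.04, "ax": 0, "ay": 0, "az": 0},
  {"grip": -1, "dx": -0.005, "dy": 0, "dz": -0.03, "ax": 0, "ay": 0, "az": 0},
  {"grip": -1, "dx": -0.005, "dy": 0, "dz": 0, "ax": 0, "ay": 0, "az": 0},
])

```text
clock: 37.35
position: [0.3363, -0.3103, 0.1338]
tcp_rot: [179.9, -0.1, 3.0]
contact_force: [0.3, -0.9, -0.4]
gripper_width: 0.0257
```

```bash
python3 tips.py g1 side scene
python3 - <<'E'
import cv2,numpy as np
a=cv2.imread('pics/g1side.png')[230:380,280:460]
cv2.imwrite('pics/g1z.png',cv2.resize(a,None,fx=4.3,fy=4,interpolation=cv2.INTER_CUBIC))
E
```

```text
37.35 [ 0.33627845 -0.31031448  0.13376015] [ 1.79913831e+02 -1.35580877e-01  2.97437522e+00] 0.025665350332028488 [-16.3  20.6  66.8 123.2 -24.6  50.9 -21.8]
side 219 158
scene 206 208
```

View pics/g1z.png

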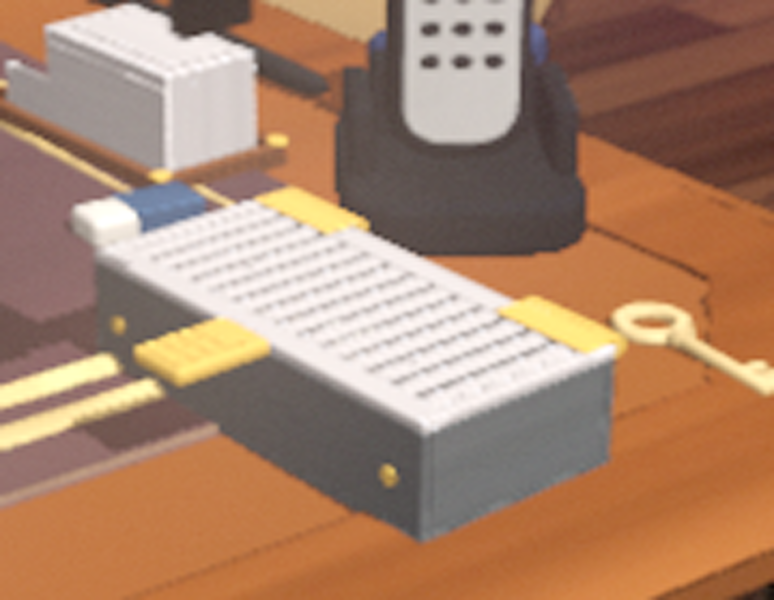

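View pics/g1scene.png

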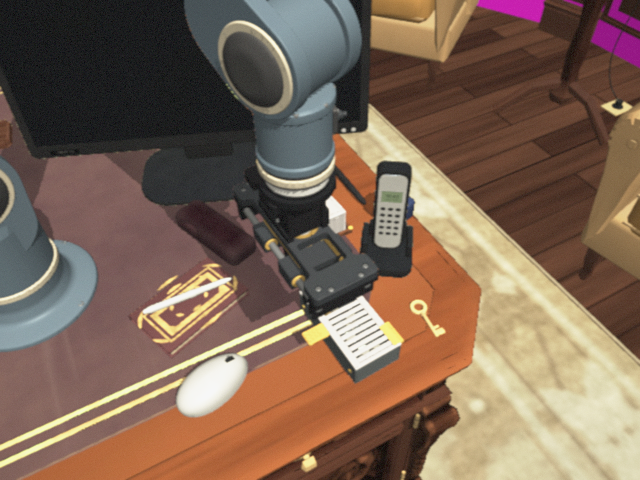

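Emit:
apply_moves([
  {"grip": -1, "dx": 0.008, "dy": -0.0015, "dz": 0.03, "ax": 0, "ay": 0, "az": 0},
  {"grip": -1, "dx": 0, "dy": 0, "dz": 0.04, "ax": 0, "ay": 0, "az": 0},
  {"grip": -1, "dx": 0, "dy": 0, "dz": 0.025, "ax": 0, "ay": 0, "az": 0},
  {"grip": -1, "dx": 0, "dy": 0, "dz": 0.009, "ax": 0, "ay": 0, "az": 0},
  {"grip": -1, "dx": 0, "dy": 0, "dz": 0.004, "ax": 0, "ay": 0, "az": 0},
])

```text
clock: 38.08
position: [0.3426, -0.3071, 0.0237]
tcp_rot: [-179.9, 0.1, 2.9]
contact_force: [-2.9, 0.9, 5.0]
gripper_width: 0.0001
```

Emit:
apply_moves([
  {"grip": -1, "dx": 0, "dy": 0, "dz": 0.003, "ax": 0, "ay": 0, "az": 0},
  {"grip": -1, "dx": 0, "dy": 0, "dz": 0, "ax": 0, "ay": 0, "az": 0},
])

```text
clock: 38.33
position: [0.3427, -0.3072, 0.0232]
tcp_rot: [-179.8, -0.0, 2.9]
contact_force: [-5.5, 4.7, 21.8]
gripper_width: 0.0007
```

Stiff contact at 22 N with no motion: the lid is on its seat. Retreat and take a last look.

Emit:
apply_moves([
  {"grip": -1, "dx": 0, "dy": 0, "dz": -0.02, "ax": 0, "ay": 0, "az": 0},
  {"grip": -1, "dx": 0, "dy": 0, "dz": -0.04, "ax": 0, "ay": 0, "az": 0},
  {"grip": -1, "dx": 0, "dy": 0, "dz": -0.05, "ax": 0, "ay": 0, "az": 0},
  {"grip": -1, "dx": 0.02, "dy": 0.02, "dz": -0.05, "ax": 0, "ay": 0, "az": 0},
  {"grip": -1, "dx": 0.02, "dy": 0.02, "dz": -0.03, "ax": 0, "ay": 0, "az": 0},
  {"grip": -1, "dx": 0, "dy": 0, "dz": 0, "ax": 0, "ay": 0, "az": 0},
  {"grip": -1, "dx": 0, "dy": 0, "dz": 0, "ax": 0, "ay": 0, "az": 0},
])

```text
clock: 39.2
position: [0.3845, -0.3444, 0.2106]
tcp_rot: [-179.9, 0.1, 2.9]
contact_force: [0.1, -0.5, -0.9]
gripper_width: 0.0001
```

Run:
```python
from pour import *
s=sense();print(s['clock'],s['position'],s['joint_pos'].round(1),s['contact_force'])
m=camera_model('wrist');w=snap('wrist','z_w');a=snap('side','z_side')
cv2.imwrite('pics/z1.png',np.hstack([cv2.resize(w[40:300,60:440],(500,342)),cv2.resize(a[200:360,260:400],(299,342))]))
for k,p in{'tab end':(-.07,0,.0385),'lidcorner':(-.037,-.075,.042),'tabend if .05':(-.0699,0,.044)}.items(): print(k,proj('side',loc(*p)))
```

```text
39.2 [ 0.38452035 -0.34437823  0.21061794] [-15.7  21.1  68.  111.  -22.1  62.8 -25.5] [ 0.06924182 -0.54414053 -0.88193527]
tab end [317.84511442 322.2444384 ]
lidcorner [380.57984473 335.06237487]
tabend if .05 [317.8191746  318.17076005]
```

View pics/z1.png

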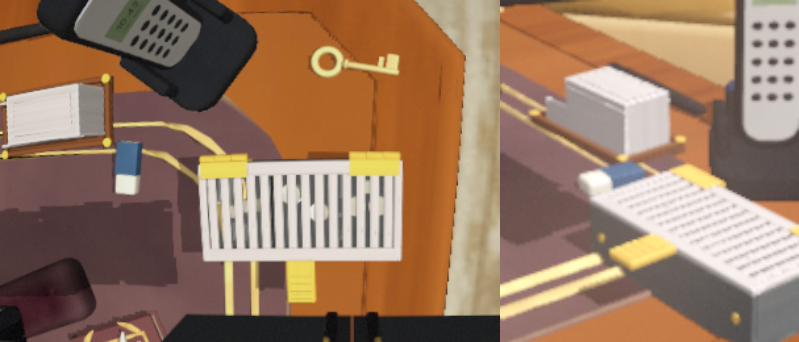

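```bash
python3 -c "
from cell import *
print(finish_job())"
```

```text
the job is handed in; nothing more can be done
None
```

The job is handed in at about 39 s of the 72 s; `finish_job` gives no verdict.

- **Lid opening:** I pinched the tab and swung the lid back to about 1.73 rad. That is past the 1.6 needed. I stopped short of 1.9 so the gripper would not touch the phone.
- **Tablets:** I shook them out of the tin at about 32° of tilt, bay by bay. The scene, side and wrist pictures before closing showed two in bay 1, three in bay 2 (two of them stacked) and three in bay 3. The wrist picture showed the tin's chute empty.
- **Tin:** Back in its stand and let go. The wrist view put it about 2 mm from the centre of the stand, and it looked level.
- **Lid closing:** Swung shut by the tab, then pressed from above. At 22 N it moved no further, so it is on its seat. I judged it shut by that contact and by eye; I did not measure the angle.
- **Pen, eraser and key:** They look where they were in the pictures. I did not measure their shift.

**Disagreements found on the way:**
- **Fingertips:** They end about 20 mm short of the reported TCP, not 11 mm ahead of it as the text says. My first attempt to pinch the tab closed above it for this reason, and I corrected every later height.
- **Wrist picture:** An early one, measured while the arm was still settling, was about 14 mm off the other cameras. After the arm settled, the views agreed to 2–3 mm.

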